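# Scan the weld round a pipe stub with a hand-held crack probe

## Robot

A 7-joint arm with a two-finger parallel gripper is mounted at the origin on a cart in front of the work surface, level with it; the furniture and walls round the work are solid. World frame = base frame: x ahead of the robot, y to its left, z up, the work surface at z = 0. Lengths are in m, angles in rad, forces in N, time in s.
With the tool pointing down it reaches from about 0.425 to 0.925 m from the base axis. Payload 6.8 kg.
Tool frame: the origin (TCP) lies midway between the tips of the shut fingers; the grasp point (between the pads) lies 19 mm behind it; z points along the fingers, y is the direction in which the jaws open and shut (so a half turn about z gives the same grasp; the last joint's range is limited). The gripper opens to 85 mm and grips with 20 to 120 N. Pads are 22 mm wide; open, the fingers measure 114 mm over their backs; the gripper's body (76 mm by 85 mm) begins 54 mm behind the grasp point. The pads swing forward as they close: fully open they stand 13 mm farther back than shut.
Start: joints at [1.07, 0.477, 0.022, 1.555, -0.011, 1.109, -0.083], TCP at [0.258, -0.624, 0.231] pointing down, gripper open.
Joint ranges: [-2.96, 2.96], [-0.34, 2.1], [-1.41, 1.46], [0.24, 2.44], [-1.37, 4.51], [0.17, 1.92], [-2.96, 2.96]. Speed limits (rad/s): [2.39, 2.39, 3.14, 3.14, 3.14, 3.14, 3.14].

## Interface

Orientations are given as a rotation vector (axis times angle).
In Python, from bench import r, imaging gives the robot as it stands.
- The arm moves only by the tool jog_arm, never from a script. Its argument "rows" is a list of rows, each an object with "delta_rot": the turn, a rotation vector about the tool's x, y, z in degrees, a list of three; "xyz": the shift along the tool's x, y, z in cm, a list of three; "fingers": the closure, from 0 (fully open) to 1 (shut). A call has exactly 5 rows; each row is the pose to reach, as a shift and turn from the pose measured when the call began, along the tool's axes at that moment; what a row does not reach only later rows make up. A row lasts 1/12 s, in which the tool goes at most 41.7 mm and 7.16 degrees, less where a joint would pass 70% of its speed; a pose out of reach is approached as far as the arm can. A call with a gripper value outside its range is refused whole. The fingers move at their own pace and stop on an object; "grip_force" is the grip in N (left out, the last holds). Time passes only in rows, so rows that repeat a pose let the fingers close, or fill a call up. It gives the time, the measured TCP pose, the force and the opening at its end, in the units of the state.
- r.get_obs(): the state, without advancing time (a new reading comes with each control period).
- imaging.grab_frame(name): name is "scene" or "top"; returns the picture (384x512x3 uint8, blue, green, red); there is no depth.
- imaging.camera_info(name): a dict with "camera_matrix" (3x3 intrinsics, pixels), "xyz" and "attitude" of the camera in the world. Camera axes: x right, y down, z forward; pixel columns grow to the right and rows downward; lengths in m; the calibration is good to about 2 mm. A picture is of the moment at which its call begins. camera_info takes no time and is no camera call.
- r.hand_in(): hands the job in, once; it reports no verdict.
Trained networks look in the newest picture that a camera, given by its name, has taken for a name from the list of things; names that differ only in an ending like _2 or _b are one class to them, and where a whole thing is asked for, a point or a joint stands for the part that bears it (a point fixed in the world has none). Each returns a list of dicts, best first, with "conf" (0 to 1); they miss things now and then, are a little off and sometimes report something else, mostly with a low value. They report only what shows in the picture. A call takes as long as a camera call. They do not tell look-alikes from the thing itself.
- imaging.find_in(camera, query): "position" ([column, row] in pixels, amid what is visible of it).
- imaging.cut_out(camera, query): "region" (384x512 bool, what is visible of it) and "position" ([column, row] in pixels, amid what is visible of it).
- imaging.tip_of(camera, query): "position" ([column, row] in pixels: a listed point, or the origin of a listed thing).
The state is a dict: "clock": time; "joints": joint angles; "qvel": joint speeds; "tau": joint torques, N m; "tcp_pos": TCP position; "orientation": TCP orientation; "contact_force": force on the tool from outside, world axes, zero at the start; "moment": the same for the moment, N m; "grip_width": finger opening in m.
Only numpy, scipy, OpenCV 4.12 (cv2) and the standard library are available. Lean on these libraries where they do the work, as an engineer would, in place of code of your own. Each camera call takes 0.05 s, during which the arm holds its last target.

## Task

Take the crack probe from its stand and zero it by pressing its sprung tip lightly for about a second inside the ring on the reference block. Then, holding it upright with the tip lightly pressed on the plate, draw it slowly (about 3 cm per second) and without lifting along the outer edge of the weld, from the blue mark in along the rib, round the pipe and out along the rib's other side to the yellow mark. Hang it back in its stand by the collar and let go; do not push or tip the bottles, jug and tube around.

Things in the scene. Friction and masses are not known exactly. Their poses are not given: they have to be found in the camera images.
- probe: Cordless pencil crack probe, loose, upright, 195 mm long, about 95 g. Origin at its lower end (brass tip, spring out), z up along it. Heights from there: brass tip (6 mm ball) 0-14 mm; steel nose 9 mm across to 62 mm, then 14 mm across to 112 mm; black collar 32 mm across 112-119 mm; grey square handle 24 x 24 mm, sides facing x and y, 119-195 mm. At the start it hangs by its collar in the stand's fork.
- probe_centre (a point): Probe, half-way up its length, 97.5 mm above the tip end; axes as the probe's. The handle is gripped 62 mm above this point, on any two opposite sides (24 mm wide).
- probe_collar (a point): Centre of the underside of the probe's collar, 112 mm above the tip end.
- probe_tip (a point): Lowest point of the brass tip ball; moves up into the probe as the tip is pressed.
- probe_plunger (a joint): How far the sprung tip is pressed in: 0 = fully out, 0.009 m = bottomed; spring force 0.9 N when out, rising by 0.3 N per mm to 3.6 N. Pressed lightly means 1 to 8.5 mm in; about 4.5 mm is the middle.
- stand: Probe stand, fixed: grey foot 95 x 80 x 12 mm, column on its +x side, open fork with two arms 10 mm wide, 21 mm apart, pointing to -x (the open side), tops 130 mm above the worktop, 4 mm lips at the front ends. Origin on the worktop under the seat's middle: the collar's underside rests 130 mm above it, nose hanging between the arms; the probe can be lowered in from straight above.
- ref_block: Steel reference block 45 x 90 x 22 mm on a thin rubber foot, fixed; three black notch lines on its +y half, a black ring on its plain -y half. Origin under its centre.
- ref_spot (a point): Centre of the engraved ring (19 mm across) on the block's top face, 22 mm above the worktop.
- specimen: Welded specimen, fixed: steel plate 150 x 100 mm, top at 18 mm height, strapped on an aluminium board 170 x 150 x 10 mm. Origin under the board's centre. On the plate an upright pipe stub at x = -30 mm, with a rib from it to x = +40 mm. Blue paint dot by the weld's end on the rib's +y side, yellow on its -y side. Clamps 16 mm wide, 26 mm tall: at x -30 reaching in to y +43, at x +42 to y -43 mm.
- pipe_axis (a point): On the pipe's axis at the plate top; x along the rib, z up. Pipe 48 mm across, 40 mm high; rib 6 mm thick, 34 mm high at the pipe, 9 mm at its end 70 mm from the axis. Welds 6 mm wide round the pipe, 5 mm along the rib's sides. The tip's line (tip ball just touching the weld's edge) runs 33 mm from this axis round the pipe and 11 mm to either side of the rib's middle plane.
- seam_00 (a point): Point 0 of the tip's line along the weld's edge, on the plate top, 68.0, 11.0 mm from pipe_axis in x, y (start, beside the blue dot).
- seam_01 (a point): Point 1 of the tip's line along the weld's edge, on the plate top, 31.1, 11.0 mm from pipe_axis in x, y (inner corner of rib and pipe).
- seam_02 (a point): Point 2 of the tip's line along the weld's edge, on the plate top, 9.7, 31.6 mm from pipe_axis in x, y (round the pipe, counter-clockwise from above).
- seam_03 (a point): Point 3 of the tip's line along the weld's edge, on the plate top, -19.6, 26.5 mm from pipe_axis in x, y (round the pipe, counter-clockwise from above).
- seam_04 (a point): Point 4 of the tip's line along the weld's edge, on the plate top, -33.0, 0.0 mm from pipe_axis in x, y (round the pipe, counter-clockwise from above).
- seam_05 (a point): Point 5 of the tip's line along the weld's edge, on the plate top, -19.6, -26.5 mm from pipe_axis in x, y (round the pipe, counter-clockwise from above).
- seam_06 (a point): Point 6 of the tip's line along the weld's edge, on the plate top, 9.7, -31.6 mm from pipe_axis in x, y (round the pipe, counter-clockwise from above).
- seam_07 (a point): Point 7 of the tip's line along the weld's edge, on the plate top, 31.1, -11.0 mm from pipe_axis in x, y (other inner corner).
- seam_08 (a point): Point 8 of the tip's line along the weld's edge, on the plate top, 68.0, -11.0 mm from pipe_axis in x, y (finish, beside the yellow dot).
- white_bottle_mid (a point): White plastic bottle, 50 mm across, 124 mm tall, loose bystander; this point is half-way up its middle.
- squeeze_bottle_mid (a point): White squeeze bottle with a bent spout, 72 mm across, 182 mm tall to its cap, 245 mm with the spout, loose bystander; this point is half-way up its middle.
- jug_mid (a point): White square jug, 144 x 147 x 188 mm tall, loose bystander; this point is half-way up its middle.
- orange_tube_mid (a point): Orange-capped tube standing upright, 34 mm across, 116 mm tall, loose bystander; this point is half-way up its middle.
- sample_bottle: Clear bottle 64 mm across, 198 mm tall, with a dark blue pH electrode leaning in it (top 233 mm above the worktop); fixed here in every start, between the right-hand places and the specimen. Origin under its centre. Behind it, at x 0.6 to 0.75 m and y -0.2 to -0.04 m, stands a pH meter with a post 0.34 m tall at its back.
There are look-alikes about, which are no part of the job. Leave any red look-alike of the probe alone.

How it is judged:
By the outcome, as a careful person would: the job done as asked, in the order asked, and still so for the second after the job is handed in, with the robot touching nothing.
It also fails if it takes over 72 s, if anything falls off the work surface, if the arm or the gripper's body presses on something with over 40 N, if the wrist force passes 120 N, or if a joint passes its speed limit or range.

## Working session

There is one attempt and no reset: what is moved stays moved. The work goes in short steps, Python scripts to look and compute and a tool call to move; the robot and the scene stay as the last step left them, time stands still between calls to the robot, and variables do not carry over. Pictures are saved under pics/ and viewed, and the job is handed in when it is done.

Besides the shell and the picture viewer there is one more tool, called after "Request:" as a command line: name --argument value ..., lists and objects as JSON in quotes. jog_arm: Moves the arm, as the interface text tells. Its arguments: {"type":"object","properties":{"rows":{"type":"array","items":{"type":"object","properties":{"delta_rot":{"type":"array","items":{"type":"number"}},"xyz":{"type":"array","items":{"type":"number"}},"fingers":{"type":"number"}}}},"grip_force":{"type":"number"}},"required":["rows"]}

```bash
ls; mkdir -p pics
python3 - <<'E'
from bench import r, imaging
import cv2
print(r.get_obs())
for n in("scene","top"):
    cv2.imwrite(f"pics/{n}0.png",imaging.grab_frame(n)); print(imaging.camera_info(n))
E
```

```text
pics
{'clock': 0.0, 'joints': array([ 1.06989055,  0.47783392,  0.02231546,  1.55642851, -0.01149433,
        1.10926929, -0.08308488]), 'qvel': array([-4.97309714e-04, -2.95579825e-05, -3.89012691e-04, -1.45634543e-03,
        1.25988153e-04, -1.04935470e-03,  1.40983768e-04]), 'tau': array([-9.20253515e-04, -5.96449864e+01,  1.60775967e+00, -2.81197500e+01,
        1.25712622e-02,  9.52205068e-03, -7.56697318e-06]), 'tcp_pos': array([ 0.25815869, -0.62306154,  0.23031224]), 'orientation': array([-3.07946330e+00, -6.12811842e-01,  7.52528685e-04]), 'contact_force': array([0.49867987, 0.53211732, 0.62948252]), 'moment': array([-0.02603747,  0.02181664,  0.06725284]), 'grip_width': 0.0853082381335578}
{'camera_matrix': array([[458.1200913 ,   0.        , 256.66963195],
       [  0.        , 458.1200913 , 198.06718198],
       [  0.        ,   0.        ,   1.        ]]), 'xyz': array([-0.06876486,  0.71301135,  0.87501727]), 'attitude': array([-0.941754  ,  2.42765554, -1.12811057])}
{'camera_matrix': array([[455.43829192,   0.        , 261.08013387],
       [  0.        , 455.43829192, 189.17583968],
       [  0.        ,   0.        ,   1.        ]]), 'xyz': array([0.29661502, 0.06508187, 1.37345512]), 'attitude': array([-2.12411825,  2.09986633, -0.22023795])}
```

View pics/scene0.png

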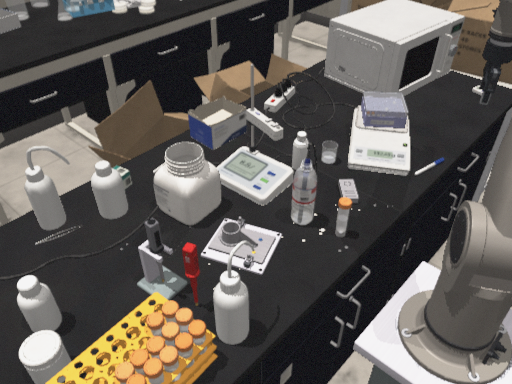

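View pics/top0.png

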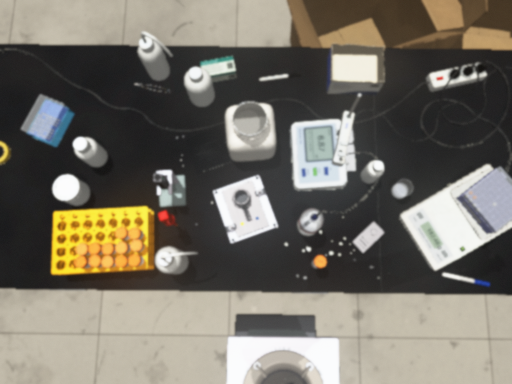

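```bash
cat > h.py <<'E'
from bench import r, imaging
import cv2, numpy as np
from scipy.spatial.transform import Rotation as R
from scipy.optimize import least_squares
CI={n:imaging.camera_info(n) for n in("scene","top")}
def ray(n,px):
    c=CI[n]; K=c["camera_matrix"]; d=np.linalg.solve(K,[px[0],px[1],1.]); return c["xyz"],R.from_rotvec(c["attitude"]).apply(d)
def onz(n,px,z):
    o,d=ray(n,px); return o+d*(z-o[2])/d[2]
def proj(n,P):
    c=CI[n]; p=R.from_rotvec(c["attitude"]).inv().apply(np.atleast_2d(P)-c["xyz"]); q=p@c["camera_matrix"].T; return q[:,:2]/q[:,2:]
def tri(a,b):
    o1,d1=ray("scene",a);o2,d2=ray("top",b)
    t=np.linalg.lstsq(np.c_[d1,-d2],o2-o1,rcond=None)[0]
    p,q=o1+t[0]*d1,o2+t[1]*d2
    return (p+q)/2,np.linalg.norm(p-q)
E
python3 - <<'E'
from h import *
qs=["probe","probe_collar","probe_tip","stand","ref_block","ref_spot","specimen","pipe_axis","seam_00","seam_04","seam_08","seam_02","seam_06"]
for q in qs:
    for n in("scene","top"):
        print(q,n,[(np.round(a["position"],1).tolist(),round(a["conf"],2)) for a in imaging.tip_of(n,q)][:4])
print(r.get_obs()["clock"])
E
```

```text
probe scene [([160.8, 277.0], 0.74), ([231.0, 246.6], 0.7), ([164.7, 289.1], 0.42)]
probe top [([175.9, 224.6], 0.53), ([167.0, 190.9], 0.44), ([372.7, 230.3], 0.35)]
probe_collar scene [([191.2, 273.4], 0.61), ([229.6, 229.0], 0.54), ([255.0, 244.7], 0.53)]
probe_collar top [([172.0, 218.9], 0.69), ([166.0, 183.4], 0.62)]
probe_tip scene [([298.8, 221.4], 0.54)]
probe_tip top [([246.8, 189.6], 0.27), ([367.4, 235.6], 0.17)]
stand scene [([165.1, 289.8], 0.92), ([164.1, 281.9], 0.52)]
stand top [([171.5, 194.2], 0.84)]
ref_block scene [([218.4, 246.0], 0.61), ([345.9, 194.3], 0.53)]
ref_block top [([368.6, 235.2], 0.96)]
ref_spot scene [([345.9, 182.7], 0.85)]
ref_spot top [([373.7, 229.8], 0.68)]
specimen scene [([244.2, 247.2], 0.67)]
specimen top [([245.2, 210.1], 0.9)]
pipe_axis scene [([230.6, 239.3], 0.67)]
pipe_axis top [([241.0, 198.7], 0.65)]
seam_00 scene [([241.1, 241.3], 0.97), ([254.4, 245.5], 0.88), ([242.5, 240.0], 0.74), ([257.5, 242.0], 0.73)]
seam_00 top [([239.5, 206.9], 0.95), ([245.3, 187.9], 0.93), ([251.6, 216.7], 0.87), ([249.8, 198.2], 0.86)]
seam_04 scene [(
[... 167 characters left out ...]
6.7], 0.87), ([249.8, 198.2], 0.86)]
seam_08 scene [([241.1, 241.3], 0.97), ([254.4, 245.5], 0.88), ([242.5, 240.0], 0.74), ([257.5, 242.0], 0.73)]
seam_08 top [([239.5, 206.9], 0.95), ([245.3, 187.9], 0.93), ([251.6, 216.7], 0.87), ([249.8, 198.2], 0.86)]
seam_02 scene [([241.1, 241.3], 0.97), ([254.4, 245.5], 0.88), ([242.5, 240.0], 0.74), ([257.5, 242.0], 0.73)]
seam_02 top [([239.5, 206.9], 0.95), ([245.3, 187.9], 0.93), ([251.6, 216.7], 0.87), ([249.8, 198.2], 0.86)]
seam_06 scene [([241.1, 241.3], 0.97), ([254.4, 245.5], 0.88), ([242.5, 240.0], 0.74), ([257.5, 242.0], 0.73)]
seam_06 top [([239.5, 206.9], 0.95), ([245.3, 187.9], 0.93), ([251.6, 216.7], 0.87), ([249.8, 198.2], 0.86)]
1.4
```

Run:
```python
from h import *
print(proj("top",[[0.258,-.623,.23],[0,0,0],[.5,0,0],[.5,.2,0],[.5,-.2,0]]),proj("scene",[[0.258,-.623,.23],[.5,0,0]]))
def crop(n,f,x0,y0,x1,y1,s,out):
    im=f[y0:y1,x0:x1]; cv2.imwrite("pics/"+out,cv2.resize(im,None,fx=s,fy=s,interpolation=cv2.INTER_CUBIC))
s=cv2.imread("pics/scene0.png");t=cv2.imread("pics/top0.png")
crop("scene",s,130,200,290,320,5,"s_sp.png");crop("top",t,140,150,300,270,5,"t_sp.png")
a=cv2.resize(s[160:250,290:370],None,fx=5,fy=5,interpolation=2);b=cv2.resize(t[190:280,300:390],None,fx=5,fy=5,interpolation=2)
cv2.imwrite("pics/ref.png",np.hstack([a[:,:380],b[:,:420]]))
```

```text
[[542.53998777 304.60260218]
 [282.3519204  393.03069004]
 [282.63386201 217.08505822]
 [216.91601848 216.33341567]
 [348.37173932 217.8369299 ]] [[481.52302551 100.38085892]
 [277.90550508 227.5618255 ]]
```

View pics/s_sp.png

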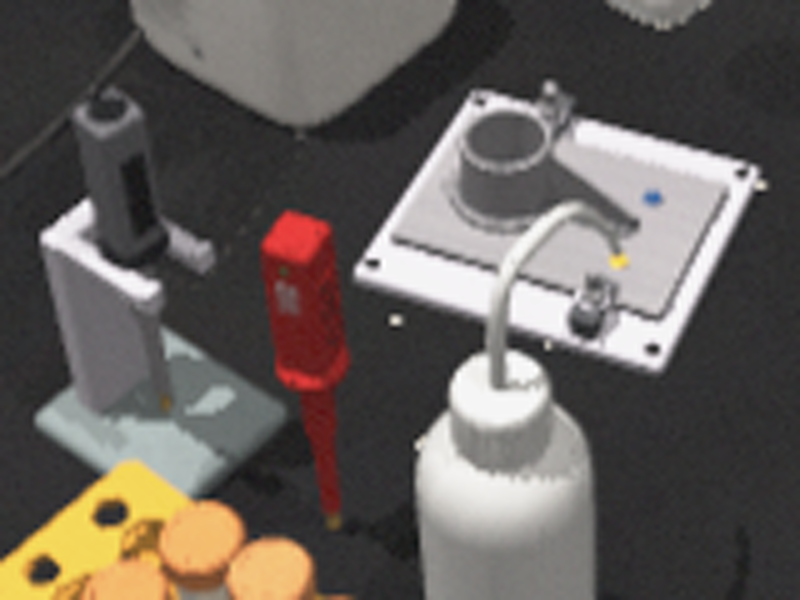

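View pics/t_sp.png

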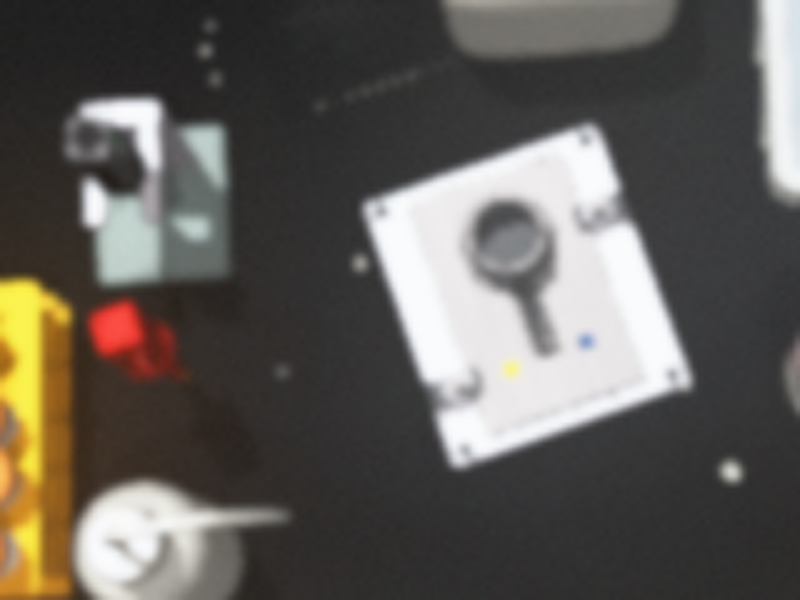

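View pics/ref.png

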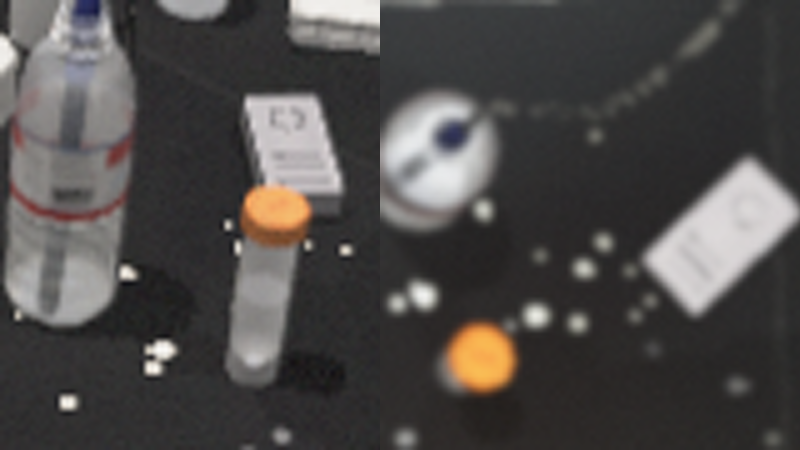

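```bash
cat >> h.py <<'E'
def fit(n,img,rects,p0,it=8,w=5,verbose=False):
    """rects: list of (cx,cy,lx,ly,z, edges) rectangle outlines in object frame; edges 'xXyY' ; pose x,y,th"""
    g=cv2.GaussianBlur(cv2.cvtColor(img,cv2.COLOR_BGR2GRAY).astype(np.float32),(0,0),.7)
    pts=[];nor=[]
    for cx,cy,lx,ly,z,ed in rects:
        t=np.linspace(-.42,.42,25)
        for e in ed:
            if e in"xX":
                s=1 if e=="X" else -1; P=np.c_[np.full(25,cx+s*lx/2),cy+t*ly,np.full(25,z)];N=[s,0,0]
            else:
                s=1 if e=="Y" else -1; P=np.c_[cx+t*lx,np.full(25,cy+s*ly/2),np.full(25,z)];N=[0,s,0]
            pts.append(P);nor.append(np.tile(N,(25,1)))
    pts=np.vstack(pts);nor=np.vstack(nor).astype(float)
    def W(p,P): 
        c,s=np.cos(p[2]),np.sin(p[2]); return np.c_[p[0]+c*P[:,0]-s*P[:,1],p[1]+s*P[:,0]+c*P[:,1],P[:,2]]
    p=np.array(p0,float)
    for k in range(it):
        a=proj(n,W(p,pts));b=proj(n,W(p,pts+nor*.003));d=b-a;d/=np.linalg.norm(d,axis=1)[:,None]
        ww=w if k<3 else 3
        s=np.arange(-ww,ww+.01,.25)
        X=a[:,None]+s[None,:,None]*d[:,None]
        v=cv2.remap(g,X[...,0].astype(np.float32),X[...,1].astype(np.float32),cv2.INTER_CUBIC)
        gr=np.abs(np.gradient(v,axis=1)); i=gr.argmax(1); m=gr.max(1)
        wt=np.clip(gr-0.5*m[:,None],0,None); off=(wt*s).sum(1)/wt.sum(1)
        tgt=a+off[:,None]*d; ok=m>2
        f=lambda q:(((proj(n,W(q,pts))-tgt)*d).sum(1))[ok]
        p=least_squares(f,p,loss="soft_l1",f_scale=.5,x_scale=[.01,.01,.1]).x
    return p,np.median(np.abs(f(p))),ok.mean()
E
python3 - <<'E'
from h import *
I={"scene":cv2.imread("pics/scene0.png"),"top":cv2.imread("pics/top0.png")}
off=lambda x,y,:np.array([140+x/5-.4,150+y/5-.4])
c=[onz("top",off(*q),.01)[:2] for q in((365,203),(595,122),(692,385),(455,468))]
print(np.round(c,4)); ctr=np.mean(c,0); dx=(c[2]+c[3]-c[0]-c[1]);th=np.arctan2(dx[1],dx[0])
print(ctr,th)
for n in I:
    print("spec",n,fit(n,I[n],[(0,0,.17,.15,.01,"xXyY")],[*ctr,th]),fit(n,I[n],[(0,0,.15,.10,.018,"X" if n=="top" else "XxyY"),(0,0,.17,.15,.01,"xXyY")],[*ctr,th]))
# ref
c=[onz("top",(300+(u-380)/5-.4,190+v/5-.4),.022)[:2] for u,v in((750,155),(803,208),(695,318),(643,262))]
ctr=np.mean(c,0); print(np.round(c,4)); d=c[0]-c[3]  # ring end minus notch end = -y
th=np.arctan2(-d[1],-d[0])-np.pi/2
print(ctr,th)
for n in I:
    p,e,k=fit(n,I[n],[(0,0,.045,.09,.022,"xXyY" if n=="top" else "xXyY")],[*ctr,th],w=4); print("ref",n,p,e,k)
    for a in ("ref_spot",):
        pass
print("spot",onz("scene",(345.9,182.7),.022),onz("top",(373.7,229.8),.022))
print("probe top",tri((130+107/5-.4,200+105/5-.4),off(90,138)), "red top",tri((130+297/5,200+230/5),off(117,328)))
E
```

```text
[[0.579  0.2147]
 [0.6316 0.0747]
 [0.4695 0.0144]
 [0.4181 0.1556]]
[0.52454088 0.11487203] -2.7873676174513986
spec scene (array([ 0.52369717,  0.11858386, -2.7810576 ]), np.float64(0.16215290782183367), np.float64(1.0)) (array([ 0.52353627,  0.11902508, -2.77698112]), np.float64(0.5572294116028299), np.float64(1.0))
spec top (array([ 0.52457844,  0.11567892, -2.77508735]), np.float64(0.4663590975746277), np.float64(1.0)) (array([ 0.52312754,  0.11510006, -2.77551801]), np.float64(0.5543822041917843), np.float64(1.0))
[[ 0.4893 -0.271 ]
 [ 0.4579 -0.3013]
 [ 0.3921 -0.2347]
 [ 0.4247 -0.2051]]
[ 0.4409793  -0.25300105] 0.7753069111845114
ref scene [ 0.44182267 -0.2510075   0.75659963] 0.12975735279231154 0.96
ref top [ 0.44117424 -0.25257428  0.7485455 ] 0.3555317180133569 1.0
spot [ 0.46064452 -0.26823119  0.022     ] [ 0.4616719  -0.27017206  0.022     ]
probe top (array([0.57095714, 0.33840353, 0.21384876]), np.float64(0.0029289325678766567)) red top (array([0.47261508, 0.32196075, 0.19385805]), np.float64(0.00010447057408147862))
```

Run:
```python
from h import *
I={"scene":cv2.imread("pics/scene0.png"),"top":cv2.imread("pics/top0.png")}
off=lambda x,y,:np.array([140+x/5-.4,150+y/5-.4])
c=[onz("top",off(*q),.012)[:2] for q in((95,125),(225,122),(230,278),(98,285))]
ctr=np.mean(c,0);print(np.round(c,4),ctr)
for n,ed in(("top","xyY"),("scene","xy")):
    print(n,fit(n,I[n],[(0,0,.095,.08,.012,ed)],[*ctr,.03],w=4))
print("ring",onz("top",(373.6,231.6),.022),onz("scene",(346.6,183.6),.022))
o=r.get_obs();print(R.from_rotvec(o["orientation"]).as_matrix().round(3))
# redraw model overlays
S=(0.5241,0.117,-2.778)
```

```text
[[0.6256 0.3822]
 [0.6285 0.3023]
 [0.5312 0.2948]
 [0.526  0.3746]] [0.57780708 0.3384669 ]
top (array([0.57676794, 0.33977066, 0.07573148]), np.float64(0.20215752853791313), np.float64(0.9866666666666667))
scene (array([0.57368402, 0.34259274, 0.06860533]), np.float64(0.30936298830229825), np.float64(0.98))
ring [ 0.45629382 -0.26966146  0.022     ] [ 0.45663968 -0.26599385  0.022     ]
[[ 0.924  0.383  0.   ]
 [ 0.383 -0.924  0.   ]
 [ 0.    -0.    -1.   ]]
```

```bash
cat >> h.py <<'E'
def go(*tg,yaw=None):
    o=r.get_obs();M=R.from_rotvec(o["orientation"])
    print("t",round(o["clock"],2),"p",o["tcp_pos"].round(4),"F",o["contact_force"].round(1),"w",round(o["grip_width"],4))
    for t in tg: print((M.inv().apply(np.array(t)-o["tcp_pos"])*100).round(2).tolist())
    if yaw is None: yaw=YAW
    T=R.from_matrix(np.array([[np.cos(yaw),np.sin(yaw),0],[np.sin(yaw),-np.cos(yaw),0],[0,0,-1]]))
    print("rot",np.degrees((M.inv()*T).as_rotvec()).round(2).tolist())
YAW=0.072
E
python3 -c "
from h import *
go((.40,-.35,.40))"
```

```text
t 1.4 p [ 0.2584 -0.6236  0.2313] F [ 0.   1.  -0.6] w 0.0855
[23.55, -19.86, -16.87]
rot [-0.0, -0.0, 18.38]
```

Request:
jog_arm --rows '[{"xyz": [2.5, -2, -3], "delta_rot": [0, 0, 2]}, {"xyz": [5, -4.5, -5], "delta_rot": [0, 0, 5]}, {"xyz": [8, -6.5, -7], "delta_rot": [0, 0, 8]}, {"xyz": [11, -9, -9], "delta_rot": [0, 0, 11]}, {"xyz": [14, -12, -11], "delta_rot": [0, 0, 14]}]'

```text
$.rows[0]: bad value
```

```bash
python3 -c "
from h import *
go((.45,-.25,.40))"
```

```text
t 1.4 p [ 0.2584 -0.6236  0.2313] F [ 0.   1.  -0.6] w 0.0855
[32.0, -27.18, -16.87]
rot [-0.0, -0.0, 18.38]
```

Needs fingers in each row.

Request:
jog_arm --rows '[{"xyz": [2.5, -2, -3], "delta_rot": [0, 0, 2], "fingers": 0}, {"xyz": [5, -4.5, -5], "delta_rot": [0, 0, 5], "fingers": 0}, {"xyz": [8, -6.5, -7], "delta_rot": [0, 0, 8], "fingers": 0}, {"xyz": [11, -9, -9], "delta_rot": [0, 0, 11], "fingers": 0}, {"xyz": [14, -12, -11], "delta_rot": [0, 0, 14], "fingers": 0}]' --grip_force 60

```text
clock: 1.82
tcp_pos: [0.3401, -0.4645, 0.3391]
orientation: [3.132, 0.229, 0.001]
contact_force: [1.0, -0.4, 0.3]
grip_width: 0.0856
```

```bash
python3 -c "
from h import *
go((.45,-.25,.40),(.5,-.1,.4))"
```

```text
t 1.82 p [ 0.3401 -0.4645  0.3391] F [ 1.  -0.4  0.3] w 0.0856
[14.0, -19.62, -6.1]
[21.13, -33.73, -6.1]
rot [0.05, -0.05, 4.24]
```

Request:
jog_arm --rows '[{"xyz": [2.5, -3.3, -1.5], "delta_rot": [0, 0, 1], "fingers": 0}, {"xyz": [5, -6.6, -3], "delta_rot": [0, 0, 2], "fingers": 0}, {"xyz": [7.5, -10, -4.5], "delta_rot": [0, 0, 3], "fingers": 0}, {"xyz": [9.8, -13.3, -5.5], "delta_rot": [0, 0, 4], "fingers": 0}, {"xyz": [12, -16.7, -6], "delta_rot": [0, 0, 4.2], "fingers": 0}]'

```text
clock: 2.23
tcp_pos: [0.4317, -0.2882, 0.3996]
orientation: [3.137, 0.112, 0.005]
contact_force: [2.1, -0.8, -0.6]
grip_width: 0.0854
```

```bash
python3 -c "
from h import *
go((.50,0,.40),(.571,.339,.36))"
```

```text
t 2.23 p [ 0.4317 -0.2882  0.3996] F [ 2.1 -0.8 -0.6] w 0.0854
[8.87, -28.26, -0.09]
[18.35, -61.57, 3.86]
rot [0.14, -0.18, -0.04]
```

Request:
jog_arm --rows '[{"xyz": [1.2, -3.9, 0], "delta_rot": [0, 0, 0], "fingers": 0}, {"xyz": [2.4, -7.8, 0], "delta_rot": [0, 0, 0], "fingers": 0}, {"xyz": [3.6, -11.7, 0], "delta_rot": [0, 0, 0], "fingers": 0}, {"xyz": [4.8, -15.6, 0], "delta_rot": [0, 0, 0], "fingers": 0}, {"xyz": [6, -19.5, 0], "delta_rot": [0, 0, 0], "fingers": 0}]'

```text
clock: 2.65
tcp_pos: [0.4776, -0.0874, 0.3997]
orientation: [3.137, 0.112, 0.006]
contact_force: [0.9, 0.0, -0.1]
grip_width: 0.0858
```

```bash
python3 -c "
from h import *
go((.50,0,.40),(.571,.339,.30))"
```

```text
t 2.65 p [ 0.4776 -0.0874  0.3997] F [ 0.9  0.  -0.1] w 0.0858
[2.86, -8.56, -0.05]
[12.31, -41.9, 9.89]
rot [0.17, -0.22, -0.05]
```

Request:
jog_arm --rows '[{"xyz": [1.1, -3.9, 0], "delta_rot": [0, 0, 0], "fingers": 0}, {"xyz": [2.2, -7.8, 0.4], "delta_rot": [0, 0, 0], "fingers": 0}, {"xyz": [3.4, -11.7, 1], "delta_rot": [0, 0, 0], "fingers": 0}, {"xyz": [4.6, -15.6, 2], "delta_rot": [0, 0, 0], "fingers": 0}, {"xyz": [5.8, -19.5, 3], "delta_rot": [0.2, -0.2, 0], "fingers": 0}]'

```text
clock: 3.07
tcp_pos: [0.5217, 0.1126, 0.3698]
orientation: [-3.139, -0.112, -0.003]
contact_force: [-0.2, 0.0, -0.6]
grip_width: 0.0855
```

```bash
python3 -c "
from h import *
go((.571,.339,.30))"
```

```text
t 3.07 p [0.5217 0.1126 0.3698] F [-0.2  0.  -0.6] w 0.0855
[6.51, -22.23, 7.01]
rot [-0.03, -0.13, -0.05]
```

Request:
jog_arm --rows '[{"xyz": [1.1, -3.8, 1], "delta_rot": [0, 0, 0], "fingers": 0}, {"xyz": [2.2, -7.6, 2], "delta_rot": [0, 0, 0], "fingers": 0}, {"xyz": [3.3, -11.4, 3], "delta_rot": [0, 0, 0], "fingers": 0}, {"xyz": [4.4, -15.2, 4], "delta_rot": [0, 0, 0], "fingers": 0}, {"xyz": [5.5, -18.8, 5], "delta_rot": [0, 0, 0], "fingers": 0}]'

```text
clock: 3.48
tcp_pos: [0.5633, 0.3062, 0.3196]
orientation: [-3.139, -0.112, -0.004]
contact_force: [1.2, -0.8, -0.4]
grip_width: 0.0853
```

```bash
python3 -c "
from h import *
go((.571,.339,.26))"
```

```text
t 3.48 p [0.5633 0.3062 0.3196] F [ 1.2 -0.8 -0.4] w 0.0853
[0.98, -3.22, 5.96]
rot [-0.04, -0.14, -0.05]
```

Request:
jog_arm --rows '[{"xyz": [0.5, -1.6, 1], "delta_rot": [0, 0, 0], "fingers": 0}, {"xyz": [1, -3.2, 2], "delta_rot": [0, 0, 0], "fingers": 0}, {"xyz": [1, -3.2, 4], "delta_rot": [0, 0, 0], "fingers": 0}, {"xyz": [1, -3.2, 5.5], "delta_rot": [0, 0, 0], "fingers": 0}, {"xyz": [1, -3.2, 6], "delta_rot": [0, 0, 0], "fingers": 0}]'

```text
clock: 3.9
tcp_pos: [0.5702, 0.3383, 0.2566]
orientation: [3.138, 0.113, -0.002]
contact_force: [0.5, -0.3, -1.5]
grip_width: 0.0856
```

Run:
```python
from h import *
go((.571,.339,.158))
s=imaging.grab_frame("scene");t=imaging.grab_frame("top")
cv2.imwrite("pics/scene1.png",s);cv2.imwrite("pics/top1.png",t)
a=cv2.resize(s[180:300,110:220],None,fx=4,fy=4,interpolation=2)[:440];b=cv2.resize(t[140:250,120:210],None,fx=4,fy=4,interpolation=2)
cv2.imwrite("pics/g1.png",np.hstack([a[:440,:440],b[:440,:360]]))
```

```text
t 3.9 p [0.5702 0.3383 0.2566] F [ 0.5 -0.3 -1.5] w 0.0856
[0.1, -0.08, 9.86]
rot [0.09, 0.07, -0.01]
```

View pics/g1.png

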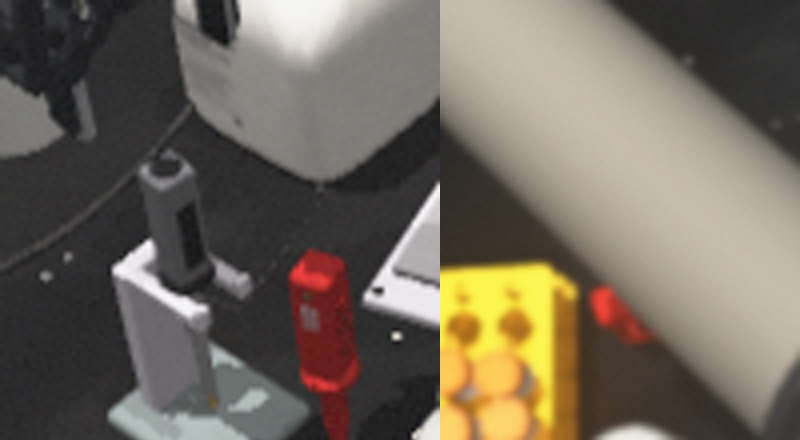

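Run:
```python
from h import *
print(proj("scene",[[.5702,.3383,.2566],[.5672,.381,.27],[.5732,.296,.27],[.571,.339,.213],[.571,.339,.13]]))
s=cv2.imread("pics/scene1.png")
cv2.imwrite("pics/g2.png",cv2.resize(s[130:270,90:230],None,fx=4,fy=4,interpolation=2))
```

```text
[[148.91651443 205.64234738]
 [131.3992134  211.69889958]
 [163.41705665 190.32978931]
 [151.51017339 221.18688981]
 [156.95730658 248.42378851]]
```

View pics/g2.png

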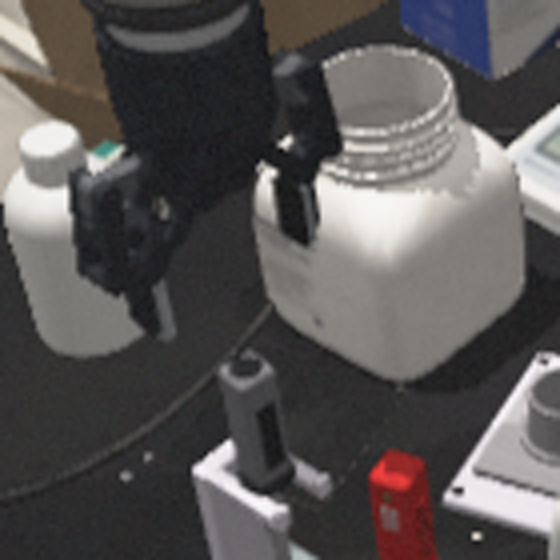

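Request:
jog_arm --rows '[{"xyz": [0.1, -0.1, 2], "delta_rot": [0, 0, 0], "fingers": 0}, {"xyz": [0.1, -0.1, 4], "delta_rot": [0, 0, 0], "fingers": 0}, {"xyz": [0.1, -0.1, 6], "delta_rot": [0, 0, 0], "fingers": 0}, {"xyz": [0.1, -0.1, 8], "delta_rot": [0, 0, 0], "fingers": 0}, {"xyz": [0.1, -0.1, 9.7], "delta_rot": [0.1, 0.1, 0], "fingers": 0}]'

```text
clock: 4.42
tcp_pos: [0.5726, 0.3391, 0.1619]
orientation: [-3.138, -0.11, -0.006]
contact_force: [-1.3, 0.8, 0.2]
grip_width: 0.0857
```

Request:
jog_arm --rows '[{"xyz": [0, 0, 0.1], "delta_rot": [0, 0, 0], "fingers": 0}, {"xyz": [0, 0, 0.1], "delta_rot": [0, 0, 0], "fingers": 0.3}, {"xyz": [0, 0, 0.1], "delta_rot": [0, 0, 0], "fingers": 0.4}, {"xyz": [0, 0, 0.1], "delta_rot": [0, 0, 0], "fingers": 0.5}, {"xyz": [0, 0, 0.1], "delta_rot": [0, 0, 0], "fingers": 0.6}]'

```text
clock: 4.83
tcp_pos: [0.5734, 0.3397, 0.1626]
orientation: [-3.137, -0.11, -0.009]
contact_force: [-0.1, -0.3, 0.9]
grip_width: 0.0388
```

Run:
```python
from h import *
go((.571,.339,.158))
s=imaging.grab_frame("scene")
cv2.imwrite("pics/g3.png",cv2.resize(s[130:290,90:230],None,fx=4,fy=4,interpolation=2)[:600])
```

```text
t 4.83 p [0.5734 0.3397 0.1626] F [-0.1 -0.3  0.9] w 0.0388
[-0.24, 0.05, 0.46]
rot [-0.17, -0.35, -0.12]
```

View pics/g3.png

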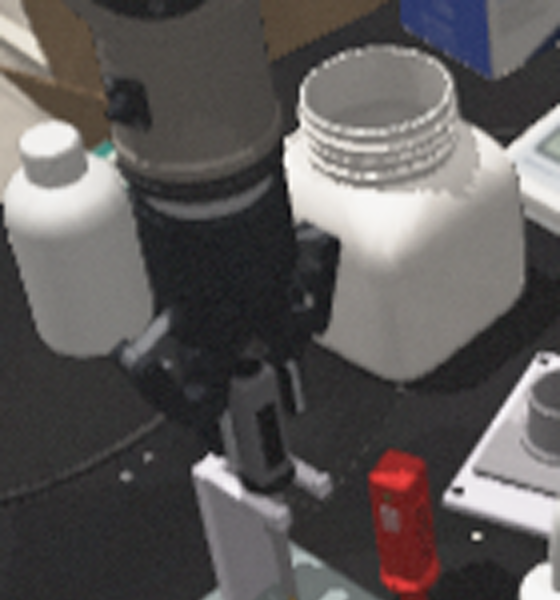

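Request:
jog_arm --rows '[{"xyz": [-0.2, 0, 0.3], "delta_rot": [-0.1, -0.3, -0.1], "fingers": 0.5}, {"xyz": [-0.25, 0, 0.45], "delta_rot": [-0.1, -0.3, -0.1], "fingers": 0.5}, {"xyz": [-0.25, 0, 0.45], "delta_rot": [-0.1, -0.3, -0.1], "fingers": 0.5}, {"xyz": [-0.25, 0, 0.45], "delta_rot": [-0.1, -0.3, -0.1], "fingers": 0.8}, {"xyz": [-0.25, 0, 0.45], "delta_rot": [-0.1, -0.3, -0.1], "fingers": 0.9}]'

```text
clock: 5.3
tcp_pos: [0.5707, 0.3395, 0.1579]
orientation: [-3.138, -0.113, -0.001]
contact_force: [-0.8, -0.1, -0.6]
grip_width: 0.0232
```

Request:
jog_arm --rows '[{"xyz": [0, 0, 0], "delta_rot": [0, 0, 0], "fingers": 0.95}, {"xyz": [0, 0, 0], "delta_rot": [0, 0, 0], "fingers": 1}, {"xyz": [0, 0, 0], "delta_rot": [0, 0, 0], "fingers": 1}, {"xyz": [0, 0, 0], "delta_rot": [0, 0, 0], "fingers": 1}, {"xyz": [0, 0, 0], "delta_rot": [0, 0, 0], "fingers": 1}]' --grip_force 60

```text
clock: 5.72
tcp_pos: [0.5707, 0.3395, 0.1578]
orientation: [-3.139, -0.113, -0.001]
contact_force: [-0.2, 0.6, -0.7]
grip_width: 0.0233
```

Run:
```python
from h import *
go((.571,.339,.158))
o=r.get_obs();print(R.from_rotvec(o["orientation"]).as_matrix().round(4),o["moment"])
```

```text
t 5.72 p [0.5707 0.3395 0.1578] F [-0.2  0.6 -0.7] w 0.0233
[0.03, 0.05, -0.02]
rot [-0.06, -0.02, -0.02]
[[ 9.974e-01  7.170e-02  3.000e-04]
 [ 7.170e-02 -9.974e-01  1.000e-03]
 [ 4.000e-04 -1.000e-03 -1.000e+00]] [ 0.00838168 -0.02773557 -0.0421541 ]
```

Request:
jog_arm --rows '[{"xyz": [0, 0, -1], "delta_rot": [0, 0, 0], "fingers": 1}, {"xyz": [0, 0, -3], "delta_rot": [0, 0, 0], "fingers": 1}, {"xyz": [0, 0, -6], "delta_rot": [0, 0, 0], "fingers": 1}, {"xyz": [0, 0, -9.5], "delta_rot": [0, 0, 0], "fingers": 1}, {"xyz": [0, 0, -13], "delta_rot": [0, 0, 0], "fingers": 1}]'

```text
clock: 6.13
tcp_pos: [0.5702, 0.3391, 0.2895]
orientation: [-3.139, -0.113, 0.001]
contact_force: [1.3, 0.3, -1.2]
grip_width: 0.023
```

Run:
```python
from h import *
go((.571,.339,.33),(.53,.13,.33))
s=imaging.grab_frame("scene")
cv2.imwrite("pics/scene4.png",s);cv2.imwrite("pics/g4.png",cv2.resize(s[100:290,90:260],None,fx=3,fy=3,interpolation=2)[:600])
```

```text
t 6.13 p [0.5702 0.3391 0.2895] F [ 1.3  0.3 -1.2] w 0.023
[0.08, 0.01, -4.05]
[-5.51, 20.56, -4.06]
rot [-0.04, 0.03, -0.0]
```

View pics/g4.png

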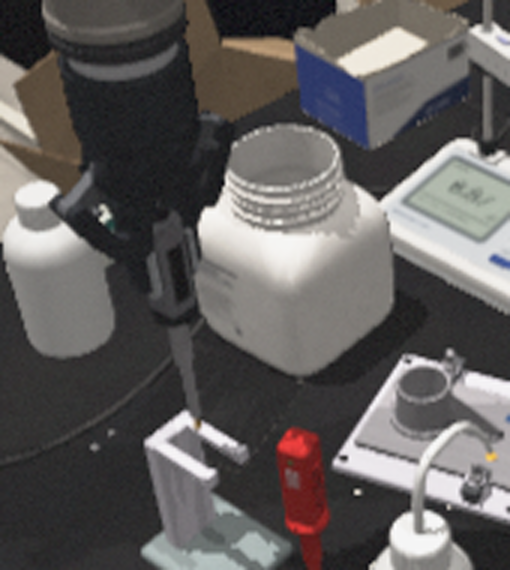

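Request:
jog_arm --rows '[{"xyz": [0, 1, -3], "delta_rot": [0, 0, 0], "fingers": 1}, {"xyz": [-0.8, 4, -5], "delta_rot": [0, 0, 0], "fingers": 1}, {"xyz": [-2, 7.8, -7], "delta_rot": [0, 0, 0], "fingers": 1}, {"xyz": [-3, 11.6, -9], "delta_rot": [0, 0, 0], "fingers": 1}, {"xyz": [-4, 15.4, -10.5], "delta_rot": [0, 0, 0], "fingers": 1}]'

```text
clock: 6.6
tcp_pos: [0.5432, 0.1888, 0.4019]
orientation: [-3.132, -0.114, -0.018]
contact_force: [0.0, 0.0, -0.9]
grip_width: 0.0237
```

Run:
```python
from h import *
print(proj("scene",[[.570,.339,.1497]]))
go((.49,0,.40),(.458,-.2685,.25))
```

```text
[[156.00131515 242.44174707]]
t 6.6 p [0.5432 0.1888 0.4019] F [ 0.   0.  -0.9] w 0.0237
[-6.68, 18.45, -0.03]
[-12.01, 45.1, 14.71]
rot [-0.43, -0.67, 0.06]
```

Request:
jog_arm --rows '[{"xyz": [-1.3, 3.8, 0], "delta_rot": [-0.4, -0.6, 0], "fingers": 1}, {"xyz": [-2.6, 7.6, 0], "delta_rot": [-0.4, -0.6, 0], "fingers": 1}, {"xyz": [-4, 11.4, 0], "delta_rot": [-0.4, -0.6, 0], "fingers": 1}, {"xyz": [-5.4, 15.2, 0], "delta_rot": [-0.4, -0.6, 0], "fingers": 1}, {"xyz": [-6.7, 19, 0], "delta_rot": [-0.4, -0.6, 0], "fingers": 1}]'

```text
clock: 7.02
tcp_pos: [0.489, -0.0071, 0.4004]
orientation: [-3.139, -0.115, -0.004]
contact_force: [0.6, -0.5, -1.2]
grip_width: 0.0234
```

Run:
```python
from h import *
go((.458,-.2685,.25))
```

```text
t 7.02 p [ 0.489  -0.0071  0.4004] F [ 0.6 -0.5 -1.2] w 0.0234
[-5.04, 25.85, 15.02]
rot [-0.02, -0.13, 0.08]
```

Request:
jog_arm --rows '[{"xyz": [-0.8, 3.9, 0], "delta_rot": [0, -0.1, 0], "fingers": 1}, {"xyz": [-1.6, 7.8, 0], "delta_rot": [0, -0.1, 0], "fingers": 1}, {"xyz": [-2.4, 11.7, 0], "delta_rot": [0, -0.1, 0], "fingers": 1}, {"xyz": [-3.2, 15.6, 0], "delta_rot": [0, -0.1, 0], "fingers": 1}, {"xyz": [-4, 19.4, 1], "delta_rot": [0, -0.1, 0], "fingers": 1}]'

```text
clock: 7.43
tcp_pos: [0.4634, -0.2055, 0.3927]
orientation: [3.138, 0.115, 0.008]
contact_force: [0.7, -0.2, -0.6]
grip_width: 0.0233
```

Run:
```python
from h import *
go((.458,-.2685,.25))
```

```text
t 7.43 p [ 0.4634 -0.2055  0.3927] F [ 0.7 -0.2 -0.6] w 0.0233
[-1.07, 6.22, 14.28]
rot [0.1, -0.27, 0.09]
```

Request:
jog_arm --rows '[{"xyz": [-0.5, 3, 2], "delta_rot": [0, -0.2, 0], "fingers": 1}, {"xyz": [-1, 5.5, 5], "delta_rot": [0, -0.2, 0], "fingers": 1}, {"xyz": [-1.1, 6.2, 9], "delta_rot": [0, -0.2, 0], "fingers": 1}, {"xyz": [-1.1, 6.2, 12.5], "delta_rot": [0, -0.2, 0], "fingers": 1}, {"xyz": [-1.1, 6.2, 16], "delta_rot": [0, -0.2, 0], "fingers": 1}]'

```text
clock: 7.85
tcp_pos: [0.4573, -0.2691, 0.2317]
orientation: [3.138, 0.112, 0.003]
contact_force: [1.1, 0.3, -0.9]
grip_width: 0.0234
```

Request:
jog_arm --rows '[{"xyz": [0, 0, 1], "delta_rot": [0, 0, 0], "fingers": 1}, {"xyz": [0, 0, 2], "delta_rot": [0, 0, 0], "fingers": 1}, {"xyz": [0, 0, 3], "delta_rot": [0, 0, 0], "fingers": 1}, {"xyz": [0, 0, 3], "delta_rot": [0, 0, 0], "fingers": 1}, {"xyz": [0, 0, 3], "delta_rot": [0, 0, 0], "fingers": 1}]'

```text
clock: 8.27
tcp_pos: [0.4582, -0.2694, 0.203]
orientation: [3.137, 0.113, 0.006]
contact_force: [-0.2, -0.8, -0.9]
grip_width: 0.0237
```

Run:
```python
from h import *
go((.458,-.2685,.175))
s=imaging.grab_frame("scene");t=imaging.grab_frame("top")
a=cv2.resize(s[110:230,310:410],None,fx=4,fy=4,interpolation=2);b=cv2.resize(t[190:290,330:430],None,fx=4,fy=4,interpolation=2)
cv2.imwrite("pics/g5.png",np.hstack([a[:400],b]))
p=r.get_obs()["tcp_pos"]-[0,0,.1398];print(p,proj("scene",[p,[.4567,-.268,.022]]))
```

```text
t 8.27 p [ 0.4582 -0.2694  0.203 ] F [-0.2 -0.8 -0.9] w 0.0237
[-0.03, -0.1, 2.8]
rot [0.18, -0.21, -0.0]
[ 0.4584534  -0.26956199  0.06356403] [[348.57812472 171.72552445]
 [346.95925507 183.28537716]]
```

View pics/g5.png

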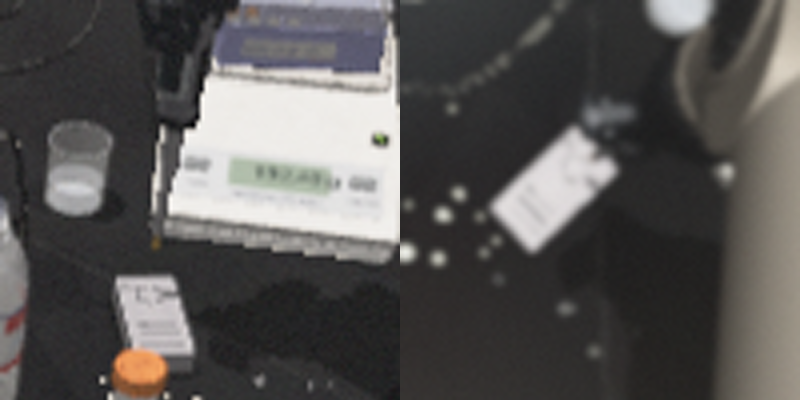

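Run:
```python
from h import *
s=cv2.imread("pics/scene0.png")
a=cv2.resize(s[170:210,330:370],None,fx=14,fy=14,interpolation=2)
for p in [(.4567,-.268,.022),(.461,-.269,.022)]:
    q=((proj("scene",p)[0]-[330,170]+.5)*14).astype(int);cv2.circle(a,q,4,(0,0,255),-1)
th=np.linspace(0,6.28,60);q=((proj("scene",np.c_[.4567+.0095*np.cos(th),-.268+.0095*np.sin(th),th*0+.022])-[330,170]+.5)*14).astype(int)
cv2.polylines(a,[q],True,(0,255,0))
cv2.imwrite("pics/g6.png",a)
```

```text
(no output)
```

View pics/g6.png

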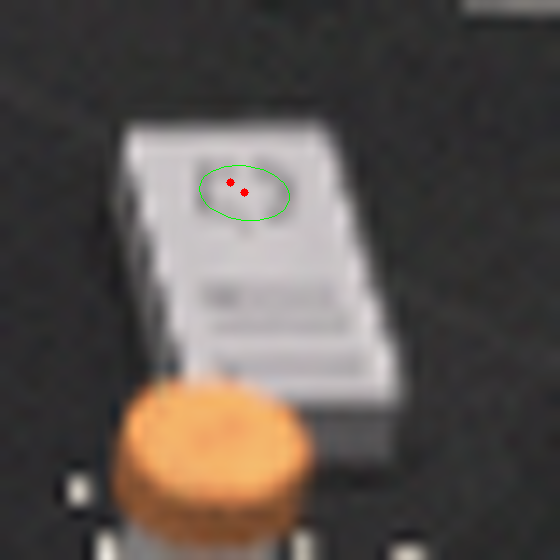

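Request:
jog_arm --rows '[{"xyz": [-0.1, -0.1, 1], "delta_rot": [0.1, -0.2, 0], "fingers": 1}, {"xyz": [-0.1, -0.1, 2], "delta_rot": [0.1, -0.2, 0], "fingers": 1}, {"xyz": [-0.1, -0.1, 2.8], "delta_rot": [0.1, -0.2, 0], "fingers": 1}, {"xyz": [-0.1, -0.1, 3.3], "delta_rot": [0.1, -0.2, 0], "fingers": 1}, {"xyz": [-0.1, -0.1, 3.5], "delta_rot": [0.1, -0.2, 0], "fingers": 1}]'

```text
clock: 8.78
tcp_pos: [0.4568, -0.2684, 0.1669]
orientation: [3.139, 0.113, -0.001]
contact_force: [0.1, 0.1, -1.9]
grip_width: 0.0234
```

Run:
```python
from h import *
go((.457,-.268,.1573))
```

```text
t 8.78 p [ 0.4568 -0.2684  0.1669] F [ 0.1  0.1 -1.9] w 0.0234
[0.02, -0.03, 0.96]
rot [0.04, 0.05, -0.0]
```

Request:
jog_arm --rows '[{"xyz": [0, 0, 0.2], "delta_rot": [0, 0, 0], "fingers": 1}, {"xyz": [0, 0, 0.4], "delta_rot": [0, 0, 0], "fingers": 1}, {"xyz": [0, 0, 0.6], "delta_rot": [0, 0, 0], "fingers": 1}, {"xyz": [0, 0, 0.8], "delta_rot": [0, 0, 0], "fingers": 1}, {"xyz": [0, 0, 0.95], "delta_rot": [0, 0, 0], "fingers": 1}]'

```text
clock: 9.2
tcp_pos: [0.4569, -0.2684, 0.1574]
orientation: [3.139, 0.113, -0.001]
contact_force: [0.1, 0.8, 1.3]
grip_width: 0.0236
```

Request:
jog_arm --rows '[{"xyz": [0, 0, 0], "delta_rot": [0, 0, 0], "fingers": 1}, {"xyz": [0, 0, 0], "delta_rot": [0, 0, 0], "fingers": 1}, {"xyz": [0, 0, 0], "delta_rot": [0, 0, 0], "fingers": 1}, {"xyz": [0, 0, 0], "delta_rot": [0, 0, 0], "fingers": 1}, {"xyz": [0, 0, 0], "delta_rot": [0, 0, 0], "fingers": 1}]'

```text
clock: 9.62
tcp_pos: [0.4569, -0.2684, 0.1576]
orientation: [3.139, 0.113, -0.001]
contact_force: [-0.1, 0.5, 0.9]
grip_width: 0.0237
```

Run:
```python
from h import *
F=[]
for k in range(2):
    s=imaging.grab_frame("scene");F.append(r.get_obs()["contact_force"])
print(np.round(F,1))
go((.457,-.268,.1573))
cv2.imwrite("pics/g7.png",cv2.resize(s[110:210,310:400],None,fx=6,fy=6,interpolation=2))
```

```text
[[-1.6  0.2  0.9]
 [-0.2  0.4  1.2]]
t 9.72 p [ 0.4569 -0.2684  0.1575] F [-0.2  0.4  1.2] w 0.0237
[0.01, -0.04, 0.02]
rot [0.05, 0.04, -0.01]
```

View pics/g7.png

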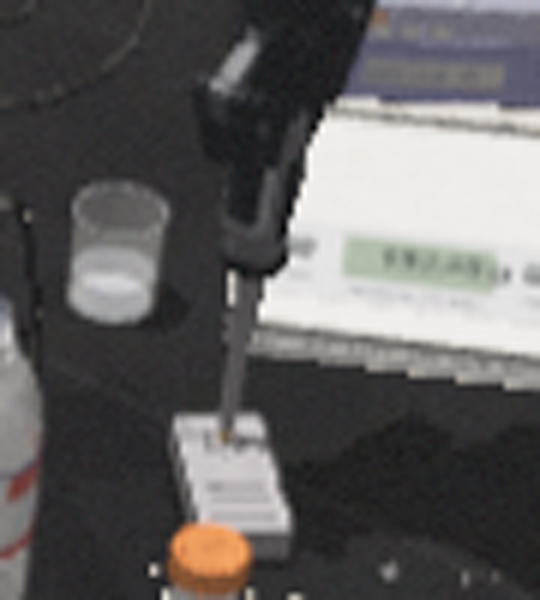

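Request:
jog_arm --rows '[{"xyz": [0, 0, 0], "delta_rot": [0, 0, 0], "fingers": 1}, {"xyz": [0, 0, 0], "delta_rot": [0, 0, 0], "fingers": 1}, {"xyz": [0, 0, 0], "delta_rot": [0, 0, 0], "fingers": 1}, {"xyz": [0, 0, 0], "delta_rot": [0, 0, 0], "fingers": 1}, {"xyz": [0, 0, 0], "delta_rot": [0, 0, 0], "fingers": 1}]'

```text
clock: 10.13
tcp_pos: [0.4569, -0.2684, 0.1575]
orientation: [3.139, 0.113, -0.001]
contact_force: [-0.4, 0.9, 0.7]
grip_width: 0.0235
```

Request:
jog_arm --rows '[{"xyz": [0, 0, 0], "delta_rot": [0, 0, 0], "fingers": 1}, {"xyz": [0, 0, -1], "delta_rot": [0, 0, 0], "fingers": 1}, {"xyz": [0, 0, -4], "delta_rot": [0, 0, 0], "fingers": 1}, {"xyz": [0, 0, -8], "delta_rot": [0, 0, 0], "fingers": 1}, {"xyz": [0, 0, -12], "delta_rot": [0, 0, 0], "fingers": 1}]'

```text
clock: 10.55
tcp_pos: [0.4562, -0.2679, 0.2788]
orientation: [-3.139, -0.113, 0.003]
contact_force: [0.7, -0.8, -1.0]
grip_width: 0.0232
```

```bash
cat >> h.py <<'E'
S=(0.5241,0.117,-2.778)
def sp(x,y,z=0,S=None):
    """pipe_axis frame -> world (z above plate top)"""
    S=S or globals()["S"]; c,s=np.cos(S[2]),np.sin(S[2]); x=x-.03
    return np.array([S[0]+c*x-s*y,S[1]+s*x+c*y,.018+z])
E
python3 - <<'E'
from h import *
print(sp(.068,.011),sp(0,0),sp(.068,-.011),sp(-.033,0))
go((.457,-.21,.40),(.485,-.02,.40))
for k in("jug_mid","squeeze_bottle_mid"): pass
E
```

```text
[0.49249622 0.09320502 0.018     ] [0.55213876 0.12766903 0.018     ] [0.48467227 0.11376677 0.018     ] [0.58298139 0.13940496 0.018     ]
t 10.55 p [ 0.4562 -0.2679  0.2788] F [ 0.7 -0.8 -1. ] w 0.0232
[0.47, -5.78, -12.12]
[4.63, -24.53, -12.12]
rot [-0.01, 0.13, 0.0]
```

Request:
jog_arm --rows '[{"xyz": [0, 0, -3.9], "delta_rot": [0, 0, 0], "fingers": 1}, {"xyz": [0.2, -1.5, -7.5], "delta_rot": [0, 0, 0], "fingers": 1}, {"xyz": [0.5, -4, -10.5], "delta_rot": [0, 0, 0], "fingers": 1}, {"xyz": [1, -7.5, -12.2], "delta_rot": [0, 0, 0], "fingers": 1}, {"xyz": [1.5, -11.3, -12.4], "delta_rot": [0, 0, 0], "fingers": 1}]'

```text
clock: 10.97
tcp_pos: [0.4647, -0.1543, 0.4078]
orientation: [3.137, 0.108, 0.009]
contact_force: [1.4, 1.1, -1.4]
grip_width: 0.0234
```

Run:
```python
from h import *
go((.485,-.02,.40),(.4925,.0932,.30))
```

```text
t 10.97 p [ 0.4647 -0.1543  0.4078] F [ 1.4  1.1 -1.4] w 0.0234
[2.95, -13.26, 0.76]
[4.43, -24.53, 10.74]
rot [0.17, -0.31, -0.17]
```

Request:
jog_arm --rows '[{"xyz": [0.8, -4, 0], "delta_rot": [0.2, -0.3, -0.2], "fingers": 1}, {"xyz": [1.6, -8, 0], "delta_rot": [0.2, -0.3, -0.2], "fingers": 1}, {"xyz": [2.4, -12, 0.5], "delta_rot": [0.2, -0.3, -0.2], "fingers": 1}, {"xyz": [3.2, -16, 1], "delta_rot": [0.2, -0.3, -0.2], "fingers": 1}, {"xyz": [3.8, -19.5, 3], "delta_rot": [0.2, -0.3, -0.2], "fingers": 1}]'

```text
clock: 11.38
tcp_pos: [0.4905, 0.0461, 0.3807]
orientation: [-3.138, -0.116, -0.011]
contact_force: [1.9, -0.2, -0.3]
grip_width: 0.0232
```

Run:
```python
from h import *
go((.4925,.0932,.22))
```

```text
t 11.38 p [0.4905 0.0461 0.3807] F [ 1.9 -0.2 -0.3] w 0.0232
[0.43, -4.67, 16.07]
rot [-0.06, -0.39, 0.11]
```

Request:
jog_arm --rows '[{"xyz": [0.2, -2, 3], "delta_rot": [0, -0.4, 0.1], "fingers": 1}, {"xyz": [0.4, -4, 6.5], "delta_rot": [0, -0.4, 0.1], "fingers": 1}, {"xyz": [0.4, -4.7, 10.3], "delta_rot": [0, -0.4, 0.1], "fingers": 1}, {"xyz": [0.4, -4.7, 14], "delta_rot": [0, -0.4, 0.1], "fingers": 1}, {"xyz": [0.4, -4.7, 16], "delta_rot": [0, -0.4, 0.1], "fingers": 1}]'

```text
clock: 11.8
tcp_pos: [0.49, 0.0937, 0.2174]
orientation: [-3.139, -0.116, 0.007]
contact_force: [0.1, -0.5, -1.3]
grip_width: 0.0234
```

Run:
```python
from h import *
go((.4925,.0932,.17))
```

```text
t 11.8 p [0.49   0.0937 0.2174] F [ 0.1 -0.5 -1.3] w 0.0234
[0.27, 0.07, 4.74]
rot [-0.02, 0.25, 0.12]
```

Request:
jog_arm --rows '[{"xyz": [0.2, 0, 2], "delta_rot": [0, 0.2, 0.1], "fingers": 1}, {"xyz": [0.25, 0, 3.5], "delta_rot": [0, 0.2, 0.1], "fingers": 1}, {"xyz": [0.25, 0, 4.5], "delta_rot": [0, 0.2, 0.1], "fingers": 1}, {"xyz": [0.25, 0, 5], "delta_rot": [0, 0.2, 0.1], "fingers": 1}, {"xyz": [0.25, 0, 5.2], "delta_rot": [0, 0.2, 0.1], "fingers": 1}]'

```text
clock: 12.22
tcp_pos: [0.4923, 0.0938, 0.1653]
orientation: [-3.139, -0.113, 0.002]
contact_force: [0.7, 0.8, -1.1]
grip_width: 0.0233
```

Run:
```python
from h import *
go((.4925,.0932,.165))
p=r.get_obs()["tcp_pos"]-[0,0,.1398]; print("tip",p,proj("scene",p),proj("top",p))
s=imaging.grab_frame("scene");t=imaging.grab_frame("top");cv2.imwrite("pics/scene8.png",s);cv2.imwrite("pics/top8.png",t)
def draw(img,n,x0,y0,w,h,k):
    a=cv2.resize(img[y0:y0+h,x0:x0+w],None,fx=k,fy=k,interpolation=2)
    for P in [sp(.068,.011),sp(.0311,.011),sp(.0097,.0316),sp(-.0196,.0265),sp(-.033,0),sp(-.0196,-.0265),sp(.0097,-.0316),sp(.0311,-.011),sp(.068,-.011)]:
        cv2.circle(a,((proj(n,P)[0]-[x0,y0]+.5)*k).astype(int),2,(0,0,255),-1)
    cv2.drawMarker(a,((proj(n,p)[0]-[x0,y0]+.5)*k).astype(int),(0,255,0),0,14)
    return a
cv2.imwrite("pics/s8.png",draw(s,"scene",200,195,90,75,8))
cv2.imwrite("pics/t8.png",draw(t,"top",205,165,80,75,8))
```

```text
t 12.22 p [0.4923 0.0938 0.1653] F [ 0.7  0.8 -1.1] w 0.0233
[0.01, 0.06, 0.03]
rot [-0.02, 0.06, 0.01]
tip [0.49232734 0.09382401 0.02553555] [[257.02201054 240.38984048]] [[251.60251462 218.02228715]]
```

View pics/s8.png

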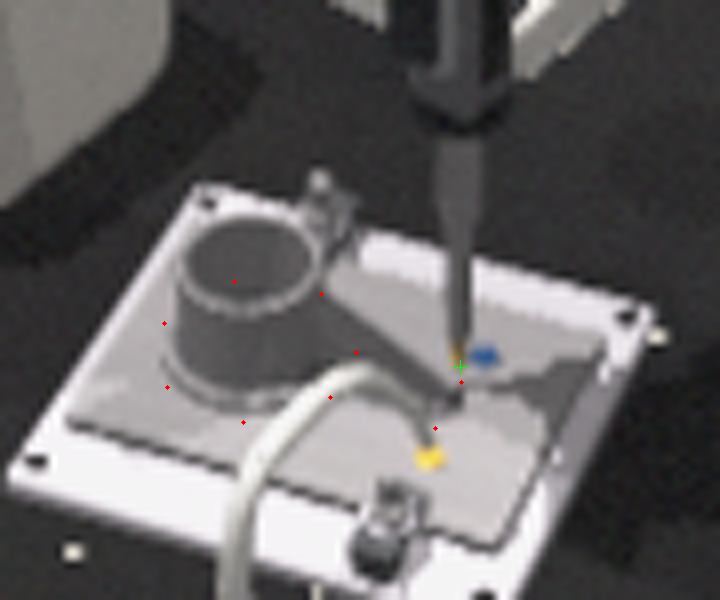

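View pics/t8.png

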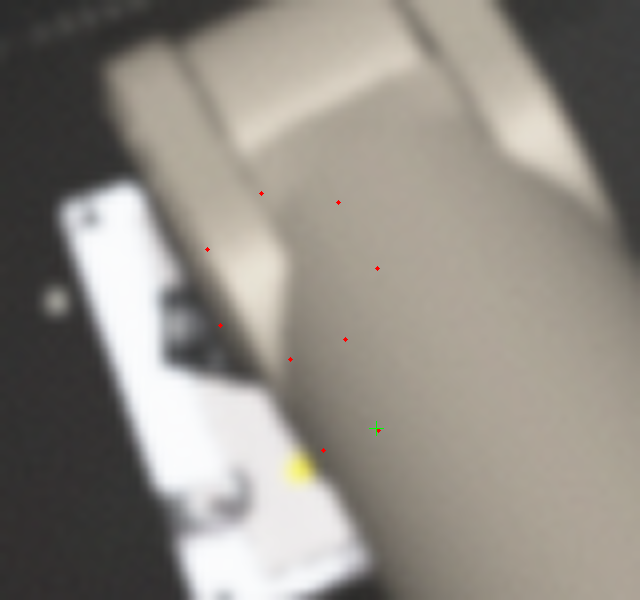

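Run:
```python
from h import *
s=cv2.imread("pics/scene8.png")
p=np.array([.49233,.09382,.02554])
for h in(0,.003,.02,.04,.055,.075,.1,.112,.119,.15): print(h,proj("scene",p+[0,0,h])[0].round(2))
g=cv2.cvtColor(s,cv2.COLOR_BGR2GRAY)
for row in(213,216,219,222,225,228,231,234): print(row,g[row,248:268].tolist())
for row in range(235,247): print(row,[tuple(int(v) for v in c) for c in s[row,254:261]])
ss=(0.5237,0.1186,-2.781);tt=(0.5246,0.1157,-2.775)
P0=sp(.068,.011,S=ss);print(P0,sp(.068,.011,S=tt))
```

```text
0 [257.02 240.39]
0.003 [257.03 239.57]
0.02 [257.04 234.89]
0.04 [257.06 229.27]
0.055 [257.07 224.97]
0.075 [257.09 219.13]
0.1 [257.12 211.63]
0.112 [257.13 207.96]
0.119 [257.14 205.79]
0.15 [257.17 195.98]
213 [49, 47, 46, 42, 46, 50, 58, 78, 79, 81, 83, 80, 61, 48, 47, 45, 49, 48, 50, 47]
216 [46, 43, 48, 45, 47, 46, 65, 79, 76, 80, 79, 81, 60, 50, 47, 48, 49, 49, 47, 53]
219 [47, 42, 53, 45, 45, 48, 68, 79, 80, 80, 81, 76, 57, 49, 49, 47, 44, 46, 47, 48]
222 [48, 49, 46, 48, 44, 48, 48, 78, 85, 79, 80, 69, 52, 45, 49, 51, 45, 47, 46, 48]
225 [231, 218, 187, 181, 146, 128, 75, 70, 81, 82, 80, 55, 49, 46, 45, 44, 50, 48, 47, 48]
228 [219, 219, 227, 229, 229, 227, 227, 180, 106, 82, 79, 217, 213, 179, 177, 144, 123, 75, 50, 47]
231 [172, 173, 171, 170, 170, 181, 184, 140, 97, 80, 77, 214, 220, 226, 228, 228, 227, 227, 227, 228]
234 [172, 172, 171, 171, 172, 171, 173, 156, 101, 81, 77, 162, 172, 174, 173, 172, 178, 180, 197, 192]
235 [(171, 170, 175), (158, 156, 161), (102, 100, 104), (81, 80, 83), (75, 73, 76), (161, 161, 164), (172, 171, 177)]
236 [(171, 169, 174), (155, 155, 16
[... 655 characters left out ...]
(170, 161, 164), (155, 146, 145)]
242 [(100, 99, 101), (134, 133, 137), (162, 160, 166), (155, 153, 159), (149, 146, 151), (148, 144, 150), (147, 145, 150)]
243 [(86, 84, 86), (101, 99, 102), (122, 120, 124), (105, 103, 107), (130, 130, 134), (137, 136, 141), (137, 135, 140)]
244 [(87, 85, 87), (87, 85, 87), (72, 69, 71), (79, 76, 79), (162, 161, 166), (174, 171, 177), (174, 172, 177)]
245 [(120, 117, 120), (106, 103, 107), (74, 73, 76), (88, 87, 90), (165, 162, 168), (176, 172, 177), (173, 171, 175)]
246 [(131, 129, 133), (117, 114, 118), (120, 119, 122), (135, 134, 138), (170, 168, 173), (173, 171, 177), (175, 171, 177)]
[0.49202498 0.09489994 0.018     ] [0.49306775 0.09181032 0.018     ]
```

Run:
```python
from h import *
s=cv2.imread("pics/scene0.png")
ss=(0.5237,0.1186,-2.781)
x0,y0,k=200,195,8
a=cv2.resize(s[195:270,200:290],None,fx=k,fy=k,interpolation=2)
def pl(P,col):
    q=((proj("scene",P)-[x0,y0]+.5)*k).astype(int);cv2.polylines(a,[q],False,col)
th=np.linspace(0,2*np.pi,80)
W=lambda L:np.array([sp(*p,S=ss) for p in L])
pl(W([(.024*np.cos(t),.024*np.sin(t),.04) for t in th]),(0,255,0))
pl(W([(.030*np.cos(t),.030*np.sin(t),0) for t in th]),(0,255,0))
pl(W([(.033*np.cos(t),.033*np.sin(t),0) for t in th]),(0,0,255))
for s_ in(1,-1):
    pl(W([(.024,.003*s_,.034),(.07,.003*s_,.009),(.07,.003*s_,0)]),(255,255,0))
    pl(W([(.03,.008*s_,0),(.07,.008*s_,0)]),(0,255,0))
    pl(W([(.0311,.011*s_,0),(.068,.011*s_,0)]),(0,0,255))
pl(W([(-.045,-.05,0),(-.045,.05,0),(.105,.05,0),(.105,-.05,0),(-.045,-.05,0)]),(255,0,255))
pl(W([(-.055,-.075,-.008),(-.055,.075,-.008),(.115,.075,-.008),(.115,-.075,-.008),(-.055,-.075,-.008)]),(255,0,0))
cv2.imwrite("pics/ov.png",a)
```

```text
(no output)
```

View pics/ov.png

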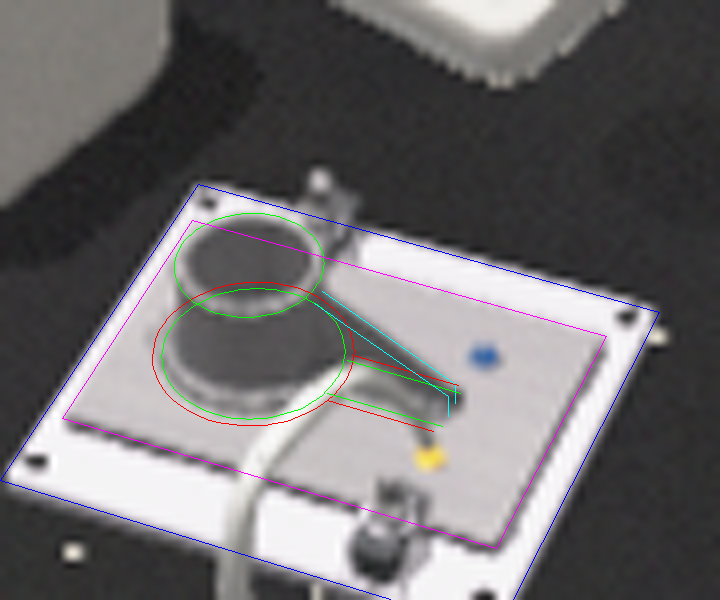

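Run:
```python
from h import *
def inv(P,S):
    c,s=np.cos(S[2]),np.sin(S[2]);d=np.array(P[:2])-S[:2];return np.array([c*d[0]+s*d[1]+.03,-s*d[0]+c*d[1]])*1000
Ss={"scene":(0.5237,0.1186,-2.781),"top":(0.5246,0.1157,-2.775)}
for n,f in(("scene","scene0"),("top","top0")):
    im=cv2.imread(f"pics/{f}.png").astype(float)
    x0,y0,x1,y1=(225,205,275,262) if n=="scene" else (215,170,280,240)
    c=im[y0:y1,x0:x1]; B,G,Rr=c[...,0],c[...,1],c[...,2]
    yy,xx=np.mgrid[y0:y1,x0:x1]
    for nm,w in(("blue",np.clip(B-Rr-15,0,None)),("yel",np.clip((Rr+G)/2-B-25,0,None))):
        px=np.array([(w*xx).sum(),(w*yy).sum()])/w.sum()
        print(n,nm,px.round(2),inv(onz(n,px,.018),Ss[n]).round(1))
# zoom pipe, larger
s=cv2.imread("pics/scene0.png")
k=20
a=cv2.resize(s[218:252,217:262],(900//1*1-100,604),interpolation=2)
a=cv2.resize(s[218:248,218:258],None,fx=k,fy=k,interpolation=cv2.INTER_CUBIC)
for i in range(0,40,5): cv2.putText(a,str(218+i),(i*k,10),0,.4,(0,255,255))
for i in range(0,30,5): cv2.putText(a,str(218+i),(0,i*k+10),0,.4,(0,255,255))
cv2.imwrite("pics/pz.png",a)
```

```text
scene blue [260.03 239.07] [70.9 26.4]
scene yel [253.29 251.78] [ 71.5 -22.2]
top blue [256.83 217.83] [71.8 24. ]
top yel [241.77 223.34] [ 71.7 -24. ]
```

View pics/pz.png

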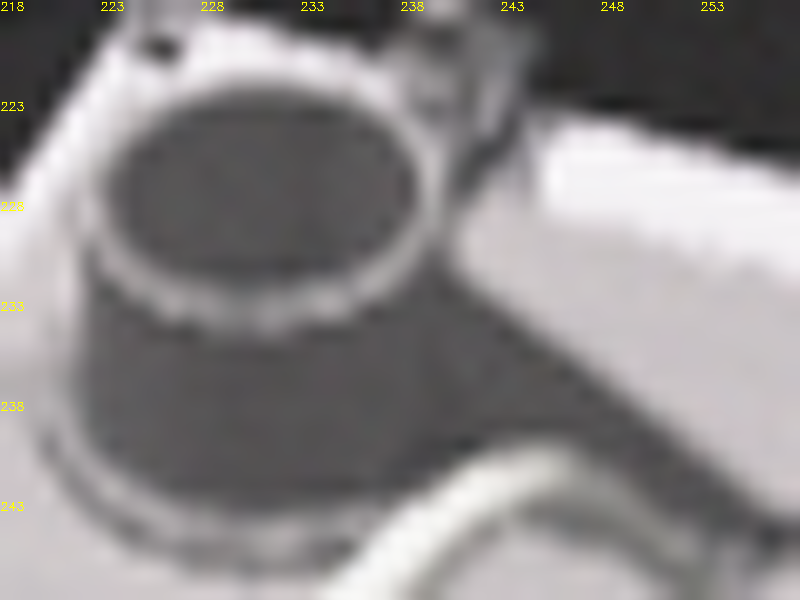

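Run:
```python
from h import *
S=(0.5245,0.1163,-2.776)
print("axis",sp(0,0,S=S))
for px in((230.6,226.6),(230.8,227.4)): print(onz("scene",px,.058))
th=np.linspace(0,2*np.pi,200)
for nm,R_,z in(("top24",.024,.04),("weld30",.03,0)):
    q=proj("scene",[sp(R_*np.cos(t),R_*np.sin(t),z,S=S) for t in th]);print(nm,q.min(0).round(1),q.max(0).round(1))
    q=proj("top",[sp(R_*np.cos(t),R_*np.sin(t),z,S=S) for t in th]);print(nm,q.min(0).round(1),q.max(0).round(1))
t=cv2.imread("pics/top0.png");k=14
a=cv2.resize(t[182:222,225:265],None,fx=k,fy=k,interpolation=cv2.INTER_CUBIC)
def pl(P,col):
    q=((proj("top",P)-[225,182]+.5)*k).astype(int);cv2.polylines(a,[q],False,col)
W=lambda L:np.array([sp(*p,S=S) for p in L])
pl(W([(.024*np.cos(t),.024*np.sin(t),.04) for t in th]),(0,255,0))
pl(W([(.030*np.cos(t),.030*np.sin(t),0) for t in th]),(0,0,255))
for s_ in(1,-1): pl(W([(.024,.003*s_,.034),(.07,.003*s_,.009),(.07,.003*s_,0)]),(255,255,0))
s=cv2.imread("pics/scene0.png");b=cv2.resize(s[215:255,215:260],None,fx=k,fy=k,interpolation=cv2.INTER_CUBIC)[:560,:]
def pl2(P,col):
    q=((proj("scene",P)-[215,215]+.5)*k).astype(int);cv2.polylines(b,[q],False,col)
pl2(W([(.024*np.cos(t),.024*np.sin(t),.04) for t in th]),(0,255,0))
pl2(W([(.030*np.cos(t),.030*np.sin(t),0) for t in th]),(0,0,255))
for s_ in(1,-1): pl2(W([(.024,.003*s_,.034),(.07,.003*s_,.009),(.07,.003*s_,0)]),(255,255,0))
c=np.hstack([a,b]);cv2.imwrite("pics/pz2.png",cv2.resize(c,None,fx=.66,fy=.66,interpolation=3))
```

```text
axis [0.55251736 0.12702509 0.018     ]
[0.55441288 0.12674149 0.058     ]
[0.55194137 0.12849884 0.058     ]
top24 [221.7 220.6] [240.4 233.6]
top24 [232.3 188. ] [248.6 204.1]
weld30 [220.1 230. ] [243.  246.3]
weld30 [231.1 188.9] [250.9 208.3]
```

View pics/pz2.png

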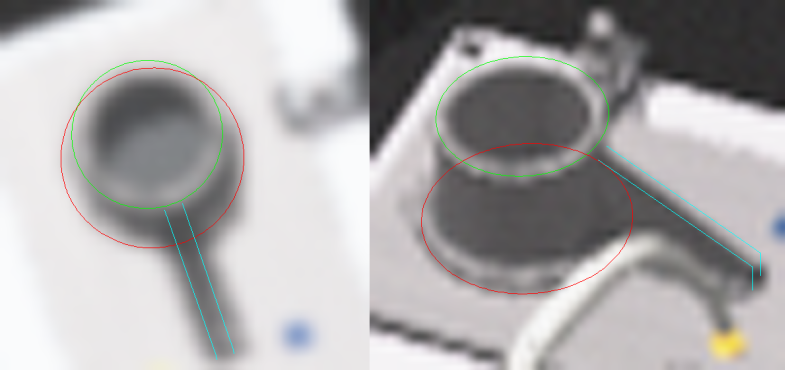

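```bash
cat >> h.py <<'E'
S=(0.5246,0.1165,-2.775)
OUT=.0003
def path():
    y=.011+OUT; Rr=.033+OUT; xc=np.sqrt(Rr**2-y**2); a0=np.arctan2(y,xc)
    L=[(x,y) for x in np.linspace(.069,xc,80)]
    L+=[(Rr*np.cos(a),Rr*np.sin(a)) for a in np.linspace(a0,2*np.pi-a0,400)[1:]]
    L+=[(x,-y) for x in np.linspace(xc,.069,80)[1:]]
    P=np.array([sp(*p,S=S)[:2] for p in L]); s=np.r_[0,np.cumsum(np.linalg.norm(np.diff(P,axis=0),axis=1))]
    return s,P
def at(q):
    s,P=path(); return np.array([np.interp(q,s,P[:,0]),np.interp(q,s,P[:,1])])
ZT=.1533
def nxt(end,step=.0026):
    """end: path position of last commanded row; prints next rows"""
    o=r.get_obs();M=R.from_rotvec(o["orientation"]);p=o["tcp_pos"]
    s,P=path();i=np.linalg.norm(P-p[:2],axis=1); w=(abs(s-end)<.02); j=np.where(w)[0][i[w].argmin()]
    print("len",s[-1].round(4),"end",round(end,4),"meas s",s[j].round(4),"lat err mm",(i[j]*1000).round(2),"t",round(o["clock"],2),"z",p[2].round(4),"F",o["contact_force"].round(1))
    for k in range(1,6):
        q=min(end+k*step,s[-1]); print((M.inv().apply(np.r_[at(q),ZT]-p)*100).round(2).tolist(),round(q,4))
    T=R.from_matrix(np.array([[np.cos(YAW),np.sin(YAW),0],[np.sin(YAW),-np.cos(YAW),0],[0,0,-1]]))
    print("rot",np.degrees((M.inv()*T).as_rotvec()).round(2).tolist())
E
python3 - <<'E'
from h import *
print(at(0)); go((*at(0),.163),(*at(0),ZT))
E
```

```text
[0.49224172 0.09197181]
t 12.32 p [0.4927 0.094  0.166 ] F [ 0.2 -0.5 -0.5] w 0.0235
[-0.06, 0.2, 0.3]
[-0.06, 0.2, 1.27]
rot [-0.03, -0.01, 0.01]
```

Request:
jog_arm --rows '[{"xyz": [-0.05, 0.1, 0.2], "delta_rot": [0, 0, 0], "fingers": 1}, {"xyz": [-0.06, 0.2, 0.4], "delta_rot": [0, 0, 0], "fingers": 1}, {"xyz": [-0.06, 0.2, 0.6], "delta_rot": [0, 0, 0], "fingers": 1}, {"xyz": [-0.06, 0.2, 0.6], "delta_rot": [0, 0, 0], "fingers": 1}, {"xyz": [-0.06, 0.2, 0.6], "delta_rot": [0, 0, 0], "fingers": 1}]'

```text
clock: 12.73
tcp_pos: [0.4923, 0.0919, 0.1601]
orientation: [-3.139, -0.113, -0.0]
contact_force: [-0.6, -0.7, -0.4]
grip_width: 0.0238
```

Run:
```python
from h import *
go((*at(0),ZT))
s=imaging.grab_frame("scene");cv2.imwrite("pics/scene9.png",s);k=16
p=r.get_obs()["tcp_pos"]-[0,0,.1398];print(proj("scene",p))
b=cv2.resize(s[218:258,218:263],None,fx=k,fy=k,interpolation=cv2.INTER_CUBIC)
def pl2(P,col):
    q=((proj("scene",P)-[218,218]+.5)*k).astype(int);cv2.polylines(b,[q],False,col)
P=path()[1];pl2(np.c_[P,P[:,:1]*0+.018],(0,0,255))
pl2([sp(.024*np.cos(t),.024*np.sin(t),.04,S=S) for t in np.linspace(0,6.3,100)],(0,255,0))
cv2.drawMarker(b,((proj("scene",p)[0]-[218,218]+.5)*k).astype(int),(0,255,0),0,14)
cv2.imwrite("pics/s9.png",b)
```

```text
t 12.73 p [0.4923 0.0919 0.1601] F [-0.6 -0.7 -0.4] w 0.0238
[-0.0, -0.01, 0.68]
rot [-0.02, -0.01, 0.01]
[[257.50761135 241.42326851]]
```

View pics/s9.png

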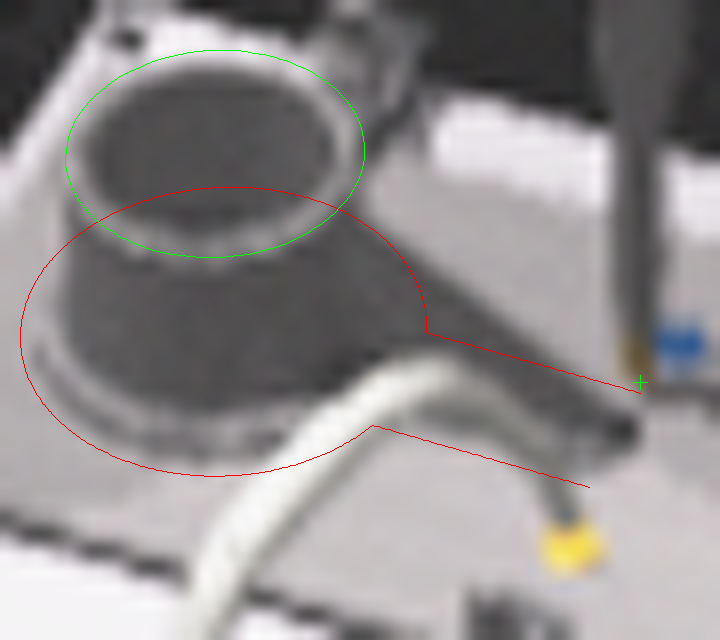

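Request:
jog_arm --rows '[{"xyz": [0, 0, 0.2], "delta_rot": [0, 0, 0], "fingers": 1}, {"xyz": [0, 0, 0.4], "delta_rot": [0, 0, 0], "fingers": 1}, {"xyz": [0, 0, 0.6], "delta_rot": [0, 0, 0], "fingers": 1}, {"xyz": [0, 0, 0.7], "delta_rot": [0, 0, 0], "fingers": 1}, {"xyz": [0, 0, 0.7], "delta_rot": [0, 0, 0], "fingers": 1}]'

```text
clock: 13.2
tcp_pos: [0.4926, 0.0921, 0.1531]
orientation: [-3.139, -0.113, -0.001]
contact_force: [-0.1, 0.4, 0.9]
grip_width: 0.0237
```

```bash
python3 -c "
from h import *
nxt(0)"
```

```text
len 0.2615 end 0 meas s 0.0005 lat err mm 0.15 t 13.2 z 0.1531 F [-0.1  0.4  0.9]
[0.22, -0.07, -0.02] 0.0026
[0.47, -0.14, -0.02] 0.0052
[0.71, -0.22, -0.02] 0.0078
[0.96, -0.3, -0.02] 0.0104
[1.21, -0.37, -0.02] 0.013
rot [-0.04, -0.04, 0.01]
```

Request:
jog_arm --rows '[{"xyz": [0.22, -0.07, -0.02], "delta_rot": [0, 0, 0], "fingers": 1}, {"xyz": [0.47, -0.14, -0.02], "delta_rot": [0, 0, 0], "fingers": 1}, {"xyz": [0.71, -0.22, -0.02], "delta_rot": [0, 0, 0], "fingers": 1}, {"xyz": [0.96, -0.3, -0.02], "delta_rot": [0, 0, 0], "fingers": 1}, {"xyz": [1.21, -0.37, -0.02], "delta_rot": [0, 0, 0], "fingers": 1}]'

```text
clock: 13.62
tcp_pos: [0.5044, 0.0967, 0.1532]
orientation: [-3.139, -0.113, -0.0]
contact_force: [-1.1, -0.8, 0.5]
grip_width: 0.0231
```

```bash
python3 -c "
from h import *
nxt(.013)"
```

```text
len 0.2615 end 0.013 meas s 0.0129 lat err mm 0.14 t 13.62 z 0.1532 F [-1.1 -0.8  0.5]
[0.25, -0.07, -0.01] 0.0156
[0.5, -0.15, -0.01] 0.0182
[0.75, -0.22, -0.01] 0.0208
[1.0, -0.3, -0.01] 0.0234
[1.24, -0.37, -0.01] 0.026
rot [-0.03, -0.01, 0.02]
```

Tracking is very good.

Request:
jog_arm --rows '[{"xyz": [0.25, -0.07, -0.01], "delta_rot": [0, 0, 0], "fingers": 1}, {"xyz": [0.5, -0.15, -0.01], "delta_rot": [0, 0, 0], "fingers": 1}, {"xyz": [0.75, -0.22, -0.01], "delta_rot": [0, 0, 0], "fingers": 1}, {"xyz": [1.0, -0.3, -0.01], "delta_rot": [0, 0, 0], "fingers": 1}, {"xyz": [1.24, -0.37, -0.01], "delta_rot": [0, 0, 0], "fingers": 1}]'

```text
clock: 14.03
tcp_pos: [0.5167, 0.1013, 0.1533]
orientation: [-3.139, -0.113, 0.0]
contact_force: [-1.2, -0.5, 0.7]
grip_width: 0.0234
```

```bash
python3 -c "
from h import *
nxt(.026)"
```

```text
len 0.2615 end 0.026 meas s 0.0262 lat err mm 0.05 t 14.03 z 0.1533 F [-1.2 -0.5  0.7]
[0.23, -0.07, -0.0] 0.0286
[0.48, -0.15, -0.0] 0.0312
[0.73, -0.22, -0.0] 0.0338
[0.97, -0.3, -0.0] 0.0364
[1.18, -0.23, -0.0] 0.039
rot [-0.03, -0.0, 0.01]
```

Request:
jog_arm --rows '[{"xyz": [0.25, -0.08, 0], "delta_rot": [0, 0, 0], "fingers": 1}, {"xyz": [0.52, -0.16, 0], "delta_rot": [0, 0, 0], "fingers": 1}, {"xyz": [0.81, -0.25, 0], "delta_rot": [0, 0, 0], "fingers": 1}, {"xyz": [1.1, -0.34, 0], "delta_rot": [0, 0, 0], "fingers": 1}, {"xyz": [1.25, -0.13, 0], "delta_rot": [0, 0, 0], "fingers": 1}]'

```text
clock: 14.45
tcp_pos: [0.5298, 0.1047, 0.1535]
orientation: [-3.138, -0.115, -0.002]
contact_force: [-0.5, 1.3, 1.3]
grip_width: 0.0233
```

```bash
python3 -c "
from h import *
nxt(.0402)"
```

```text
len 0.2615 end 0.0402 meas s 0.04 lat err mm 1.25 t 14.45 z 0.1535 F [-0.5  1.3  1.3]
[0.1, 0.29, 0.02] 0.0428
[0.3, 0.47, 0.02] 0.0454
[0.5, 0.63, 0.02] 0.048
[0.72, 0.77, 0.02] 0.0506
[0.95, 0.9, 0.02] 0.0532
rot [-0.11, -0.07, 0.06]
```

Request:
jog_arm --rows '[{"xyz": [0.1, 0.29, 0.02], "delta_rot": [-0.1, 0, 0], "fingers": 1}, {"xyz": [0.3, 0.47, 0.02], "delta_rot": [-0.1, 0, 0], "fingers": 1}, {"xyz": [0.5, 0.63, 0.02], "delta_rot": [-0.1, 0, 0], "fingers": 1}, {"xyz": [0.72, 0.77, 0.02], "delta_rot": [-0.1, 0, 0], "fingers": 1}, {"xyz": [0.95, 0.9, 0.02], "delta_rot": [-0.1, 0, 0], "fingers": 1}]'

```text
clock: 14.87
tcp_pos: [0.54, 0.0961, 0.1532]
orientation: [3.139, 0.115, 0.001]
contact_force: [-2.3, -0.2, 1.3]
grip_width: 0.0234
```

```bash
python3 -c "
from h import *
nxt(.0532)"
```

```text
len 0.2615 end 0.0532 meas s 0.0535 lat err mm 0.31 t 14.87 z 0.1532 F [-2.3 -0.2  1.3]
[0.23, 0.07, -0.0] 0.0558
[0.48, 0.16, -0.0] 0.0584
[0.73, 0.23, -0.0] 0.061
[0.98, 0.28, -0.0] 0.0636
[1.24, 0.31, -0.0] 0.0662
rot [0.01, -0.05, 0.05]
```

Request:
jog_arm --rows '[{"xyz": [0.23, 0.07, 0], "delta_rot": [0, 0, 0], "fingers": 1}, {"xyz": [0.48, 0.16, 0], "delta_rot": [0, 0, 0], "fingers": 1}, {"xyz": [0.73, 0.23, 0], "delta_rot": [0, 0, 0], "fingers": 1}, {"xyz": [0.98, 0.28, 0], "delta_rot": [0, 0, 0], "fingers": 1}, {"xyz": [1.24, 0.31, 0], "delta_rot": [0, 0, 0], "fingers": 1}]'

```text
clock: 15.28
tcp_pos: [0.5527, 0.0936, 0.1532]
orientation: [3.139, 0.114, 0.001]
contact_force: [-1.9, -0.4, 2.1]
grip_width: 0.0232
```

```bash
python3 -c "
from h import *
nxt(.0662)"
```

```text
len 0.2615 end 0.0662 meas s 0.0666 lat err mm 0.39 t 15.28 z 0.1532 F [-1.9 -0.4  2.1]
[0.24, -0.02, -0.01] 0.0688
[0.5, -0.04, -0.01] 0.0714
[0.76, -0.07, -0.01] 0.074
[1.02, -0.12, -0.01] 0.0766
[1.27, -0.19, -0.01] 0.0792
rot [0.02, -0.03, 0.04]
```

Request:
jog_arm --rows '[{"xyz": [0.24, -0.02, -0.01], "delta_rot": [0, 0, 0], "fingers": 1}, {"xyz": [0.5, -0.04, -0.01], "delta_rot": [0, 0, 0], "fingers": 1}, {"xyz": [0.76, -0.07, -0.01], "delta_rot": [0, 0, 0], "fingers": 1}, {"xyz": [1.02, -0.12, -0.01], "delta_rot": [0, 0, 0], "fingers": 1}, {"xyz": [1.27, -0.19, -0.01], "delta_rot": [0, 0, 0], "fingers": 1}]'

```text
clock: 15.7
tcp_pos: [0.5656, 0.0964, 0.1533]
orientation: [3.139, 0.114, 0.001]
contact_force: [-1.6, -0.8, 1.0]
grip_width: 0.0232
```

```bash
python3 -c "
from h import *
nxt(.0792)"
```

```text
len 0.2615 end 0.0792 meas s 0.0797 lat err mm 0.24 t 15.7 z 0.1533 F [-1.6 -0.8  1. ]
[0.21, -0.1, -0.0] 0.0818
[0.45, -0.21, -0.0] 0.0844
[0.67, -0.33, -0.0] 0.087
[0.89, -0.48, -0.0] 0.0896
[1.09, -0.64, -0.0] 0.0922
rot [0.03, -0.03, 0.04]
```

Force is just noisy; steady.

Request:
jog_arm --rows '[{"xyz": [0.21, -0.1, 0], "delta_rot": [0, 0, 0], "fingers": 1}, {"xyz": [0.45, -0.21, 0], "delta_rot": [0, 0, 0], "fingers": 1}, {"xyz": [0.67, -0.33, 0], "delta_rot": [0, 0, 0], "fingers": 1}, {"xyz": [0.89, -0.48, 0], "delta_rot": [0, 0, 0], "fingers": 1}, {"xyz": [1.09, -0.64, 0], "delta_rot": [0, 0, 0], "fingers": 1}]'

```text
clock: 16.12
tcp_pos: [0.5763, 0.1035, 0.1533]
orientation: [3.139, 0.114, 0.001]
contact_force: [-1.5, -1.8, 1.0]
grip_width: 0.0232
```

```bash
python3 -c "
from h import *
nxt(.0922)"
```

```text
len 0.2615 end 0.0922 meas s 0.0923 lat err mm 0.25 t 16.12 z 0.1533 F [-1.5 -1.8  1. ]
[0.16, -0.18, -0.0] 0.0948
[0.34, -0.37, -0.0] 0.0974
[0.5, -0.58, -0.0] 0.1
[0.64, -0.79, -0.0] 0.1026
[0.77, -1.02, -0.0] 0.1052
rot [0.05, -0.04, 0.03]
```

Request:
jog_arm --rows '[{"xyz": [0.16, -0.18, 0], "delta_rot": [0, 0, 0], "fingers": 1}, {"xyz": [0.34, -0.37, 0], "delta_rot": [0, 0, 0], "fingers": 1}, {"xyz": [0.5, -0.58, 0], "delta_rot": [0, 0, 0], "fingers": 1}, {"xyz": [0.64, -0.79, 0], "delta_rot": [0, 0, 0], "fingers": 1}, {"xyz": [0.77, -1.02, 0], "delta_rot": [0, 0, 0], "fingers": 1}]'

```text
clock: 16.53
tcp_pos: [0.5835, 0.1144, 0.1533]
orientation: [3.139, 0.114, 0.002]
contact_force: [-1.4, -1.5, 1.2]
grip_width: 0.0232
```

```bash
python3 -c "
from h import *
nxt(.1052)"
```

```text
len 0.2615 end 0.1052 meas s 0.1053 lat err mm 0.2 t 16.53 z 0.1533 F [-1.4 -1.5  1.2]
[0.08, -0.22, 0.0] 0.1078
[0.17, -0.47, 0.0] 0.1104
[0.25, -0.72, 0.0] 0.113
[0.3, -0.97, 0.0] 0.1156
[0.33, -1.23, 0.0] 0.1182
rot [0.05, -0.06, 0.03]
```

Request:
jog_arm --rows '[{"xyz": [0.08, -0.22, 0], "delta_rot": [0, -0.1, 0], "fingers": 1}, {"xyz": [0.17, -0.47, 0], "delta_rot": [0, -0.1, 0], "fingers": 1}, {"xyz": [0.25, -0.72, 0], "delta_rot": [0, -0.1, 0], "fingers": 1}, {"xyz": [0.3, -0.97, 0], "delta_rot": [0, -0.1, 0], "fingers": 1}, {"xyz": [0.33, -1.23, 0], "delta_rot": [0, -0.1, 0], "fingers": 1}]'

```text
clock: 16.95
tcp_pos: [0.5862, 0.1272, 0.1534]
orientation: [3.139, 0.114, -0.0]
contact_force: [0.1, -1.5, 1.8]
grip_width: 0.0233
```

```bash
python3 -c "
from h import *
nxt(.1182)
s=imaging.grab_frame('scene');cv2.imwrite('pics/scene10.png',s)
cv2.imwrite('pics/s10.png',cv2.resize(s[160:265,190:280],None,fx=6,fy=6,interpolation=2)[:600])"
```

```text
len 0.2615 end 0.1182 meas s 0.1184 lat err mm 0.27 t 16.95 z 0.1534 F [ 0.1 -1.5  1.8]
[-0.02, -0.23, 0.01] 0.1208
[-0.02, -0.49, 0.01] 0.1234
[-0.05, -0.75, 0.01] 0.126
[-0.1, -1.01, 0.01] 0.1286
[-0.17, -1.26, 0.01] 0.1312
rot [0.05, 0.02, 0.03]
```

View pics/s10.png

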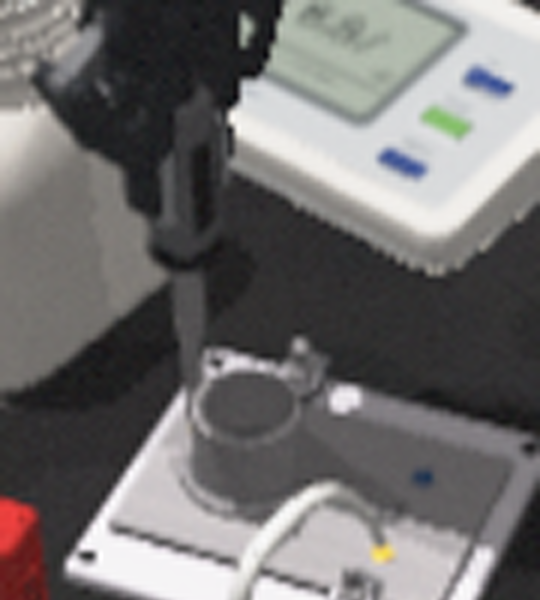

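```bash
python3 -c "
from h import *
nxt(.1182)"
```

```text
len 0.2615 end 0.1182 meas s 0.1193 lat err mm 0.2 t 17.0 z 0.1535 F [-0.7 -0.5  2.3]
[-0.02, -0.15, 0.02] 0.1208
[-0.02, -0.41, 0.02] 0.1234
[-0.05, -0.66, 0.02] 0.126
[-0.1, -0.92, 0.02] 0.1286
[-0.17, -1.17, 0.02] 0.1312
rot [0.01, 0.01, 0.06]
```

Request:
jog_arm --rows '[{"xyz": [-0.02, -0.15, 0.02], "delta_rot": [0, 0, 0], "fingers": 1}, {"xyz": [-0.02, -0.41, 0.02], "delta_rot": [0, 0, 0], "fingers": 1}, {"xyz": [-0.05, -0.66, 0.02], "delta_rot": [0, 0, 0], "fingers": 1}, {"xyz": [-0.1, -0.92, 0.02], "delta_rot": [0, 0, 0], "fingers": 1}, {"xyz": [-0.17, -1.17, 0.02], "delta_rot": [0, 0, 0], "fingers": 1}]'

```text
clock: 17.42
tcp_pos: [0.5836, 0.1399, 0.1533]
orientation: [3.139, 0.115, 0.0]
contact_force: [0.5, -1.8, 1.1]
grip_width: 0.0233
```

```bash
python3 -c "
from h import *
nxt(.1312)"
```

```text
len 0.2615 end 0.1312 meas s 0.1315 lat err mm 0.21 t 17.42 z 0.1533 F [ 0.5 -1.8  1.1]
[-0.1, -0.22, 0.0] 0.1338
[-0.21, -0.46, 0.0] 0.1364
[-0.33, -0.68, 0.0] 0.139
[-0.48, -0.9, 0.0] 0.1416
[-0.63, -1.11, 0.0] 0.1442
rot [0.01, -0.02, 0.06]
```

Request:
jog_arm --rows '[{"xyz": [-0.1, -0.22, 0], "delta_rot": [0, 0, 0], "fingers": 1}, {"xyz": [-0.21, -0.46, 0], "delta_rot": [0, 0, 0], "fingers": 1}, {"xyz": [-0.33, -0.68, 0], "delta_rot": [0, 0, 0], "fingers": 1}, {"xyz": [-0.48, -0.9, 0], "delta_rot": [0, 0, 0], "fingers": 1}, {"xyz": [-0.63, -1.11, 0], "delta_rot": [0, 0, 0], "fingers": 1}]'

```text
clock: 17.83
tcp_pos: [0.5766, 0.1508, 0.1534]
orientation: [-3.139, -0.115, -0.001]
contact_force: [1.5, -1.2, 1.3]
grip_width: 0.0235
```

```bash
python3 -c "
from h import *
nxt(.1442)"
```

```text
len 0.2615 end 0.1442 meas s 0.1445 lat err mm 0.33 t 17.83 z 0.1534 F [ 1.5 -1.2  1.3]
[-0.18, -0.15, 0.01] 0.1468
[-0.37, -0.33, 0.01] 0.1494
[-0.57, -0.49, 0.01] 0.152
[-0.79, -0.64, 0.01] 0.1546
[-1.01, -0.77, 0.01] 0.1572
rot [-0.01, -0.04, 0.07]
```

Request:
jog_arm --rows '[{"xyz": [-0.18, -0.15, 0.01], "delta_rot": [0, 0, 0], "fingers": 1}, {"xyz": [-0.37, -0.33, 0.01], "delta_rot": [0, 0, 0], "fingers": 1}, {"xyz": [-0.57, -0.49, 0.01], "delta_rot": [0, 0, 0], "fingers": 1}, {"xyz": [-0.79, -0.64, 0.01], "delta_rot": [0, 0, 0], "fingers": 1}, {"xyz": [-1.01, -0.77, 0.01], "delta_rot": [0, 0, 0], "fingers": 1}]'

```text
clock: 18.25
tcp_pos: [0.5658, 0.1581, 0.1534]
orientation: [-3.139, -0.115, -0.002]
contact_force: [1.4, -0.5, 1.4]
grip_width: 0.0231
```

```bash
python3 -c "
from h import *
nxt(.1572)"
```

```text
len 0.2615 end 0.1572 meas s 0.1576 lat err mm 0.29 t 18.25 z 0.1534 F [ 1.4 -0.5  1.4]
[-0.23, -0.08, 0.01] 0.1598
[-0.47, -0.18, 0.01] 0.1624
[-0.72, -0.25, 0.01] 0.165
[-0.97, -0.3, 0.01] 0.1676
[-1.23, -0.34, 0.01] 0.1702
rot [-0.02, -0.06, 0.07]
```

Request:
jog_arm --rows '[{"xyz": [-0.23, -0.08, 0.01], "delta_rot": [0, 0, 0], "fingers": 1}, {"xyz": [-0.47, -0.18, 0.01], "delta_rot": [0, 0, 0], "fingers": 1}, {"xyz": [-0.72, -0.25, 0.01], "delta_rot": [0, 0, 0], "fingers": 1}, {"xyz": [-0.97, -0.3, 0.01], "delta_rot": [0, 0, 0], "fingers": 1}, {"xyz": [-1.23, -0.34, 0.01], "delta_rot": [0, 0, 0], "fingers": 1}]'

```text
clock: 18.67
tcp_pos: [0.5531, 0.1608, 0.1534]
orientation: [-3.139, -0.115, -0.002]
contact_force: [1.5, 0.0, -0.1]
grip_width: 0.0236
```

```bash
python3 -c "
from h import *
nxt(.1702)"
```

```text
len 0.2615 end 0.1702 meas s 0.1702 lat err mm 0.3 t 18.67 z 0.1534 F [ 1.5  0.  -0.1]
[-0.24, 0.01, 0.01] 0.1728
[-0.5, 0.02, 0.01] 0.1754
[-0.76, 0.04, 0.01] 0.178
[-1.02, 0.09, 0.01] 0.1806
[-1.27, 0.16, 0.01] 0.1832
rot [-0.04, -0.07, 0.07]
```

Request:
jog_arm --rows '[{"xyz": [-0.24, 0.01, 0.02], "delta_rot": [0, 0, 0], "fingers": 1}, {"xyz": [-0.5, 0.02, 0.02], "delta_rot": [0, 0, 0], "fingers": 1}, {"xyz": [-0.76, 0.04, 0.02], "delta_rot": [0, 0, 0], "fingers": 1}, {"xyz": [-1.02, 0.09, 0.02], "delta_rot": [0, 0, 0], "fingers": 1}, {"xyz": [-1.27, 0.16, 0.02], "delta_rot": [0, 0, 0], "fingers": 1}]'

```text
clock: 19.08
tcp_pos: [0.5402, 0.1584, 0.1532]
orientation: [-3.138, -0.115, -0.002]
contact_force: [0.3, 1.0, 1.5]
grip_width: 0.0233
```

```bash
python3 -c "
from h import *
nxt(.1832)"
```

```text
len 0.2615 end 0.1832 meas s 0.1833 lat err mm 0.29 t 19.08 z 0.1532 F [0.3 1.  1.5]
[-0.22, 0.1, -0.01] 0.1858
[-0.45, 0.21, -0.01] 0.1884
[-0.68, 0.33, -0.01] 0.191
[-0.9, 0.47, -0.01] 0.1936
[-1.11, 0.63, -0.01] 0.1962
rot [-0.06, -0.08, 0.08]
```

Request:
jog_arm --rows '[{"xyz": [-0.22, 0.1, 0], "delta_rot": [-0.05, -0.05, 0.05], "fingers": 1}, {"xyz": [-0.45, 0.21, 0], "delta_rot": [-0.05, -0.05, 0.05], "fingers": 1}, {"xyz": [-0.68, 0.33, 0], "delta_rot": [-0.05, -0.05, 0.05], "fingers": 1}, {"xyz": [-0.9, 0.47, 0], "delta_rot": [-0.05, -0.05, 0.05], "fingers": 1}, {"xyz": [-1.11, 0.63, 0], "delta_rot": [-0.05, -0.05, 0.05], "fingers": 1}]'

```text
clock: 19.5
tcp_pos: [0.5294, 0.1513, 0.1532]
orientation: [-3.139, -0.114, -0.001]
contact_force: [1.2, 0.6, 0.4]
grip_width: 0.0233
```

```bash
python3 -c "
from h import *
nxt(.1962)
s,P=path();print(s[478],s[479],s[480])"
```

```text
len 0.2615 end 0.1962 meas s 0.1963 lat err mm 0.18 t 19.5 z 0.1532 F [1.2 0.6 0.4]
[-0.17, 0.17, -0.01] 0.1988
[-0.35, 0.36, -0.01] 0.2014
[-0.51, 0.56, -0.01] 0.204
[-0.66, 0.77, -0.01] 0.2066
[-0.79, 1.0, -0.01] 0.2092
rot [-0.02, -0.03, 0.04]
0.22384655164153855 0.22432346161472455 0.22480037158791066
```

Request:
jog_arm --rows '[{"xyz": [-0.17, 0.17, -0.01], "delta_rot": [0, 0, 0], "fingers": 1}, {"xyz": [-0.35, 0.36, -0.01], "delta_rot": [0, 0, 0], "fingers": 1}, {"xyz": [-0.51, 0.56, -0.01], "delta_rot": [0, 0, 0], "fingers": 1}, {"xyz": [-0.66, 0.77, -0.01], "delta_rot": [0, 0, 0], "fingers": 1}, {"xyz": [-0.79, 1.0, -0.01], "delta_rot": [0, 0, 0], "fingers": 1}]'

```text
clock: 19.92
tcp_pos: [0.5219, 0.1406, 0.1532]
orientation: [-3.139, -0.114, -0.0]
contact_force: [0.3, 1.3, 2.1]
grip_width: 0.0236
```

```bash
python3 -c "
from h import *
nxt(.2092,.0029)"
```

```text
len 0.2615 end 0.2092 meas s 0.2094 lat err mm 0.23 t 19.92 z 0.1532 F [0.3 1.3 2.1]
[-0.09, 0.25, -0.01] 0.2121
[-0.2, 0.52, -0.01] 0.215
[-0.28, 0.8, -0.01] 0.2179
[-0.33, 1.08, -0.01] 0.2208
[-0.36, 1.37, -0.01] 0.2237
rot [-0.02, -0.01, 0.04]
```

Request:
jog_arm --rows '[{"xyz": [-0.09, 0.25, -0.01], "delta_rot": [0, 0, 0], "fingers": 1}, {"xyz": [-0.2, 0.52, -0.01], "delta_rot": [0, 0, 0], "fingers": 1}, {"xyz": [-0.28, 0.8, -0.01], "delta_rot": [0, 0, 0], "fingers": 1}, {"xyz": [-0.33, 1.08, -0.01], "delta_rot": [0, 0, 0], "fingers": 1}, {"xyz": [-0.36, 1.35, -0.01], "delta_rot": [0, 0, 0], "fingers": 1}]'

```text
clock: 20.33
tcp_pos: [0.519, 0.1266, 0.1532]
orientation: [-3.139, -0.114, 0.001]
contact_force: [-0.2, 1.3, 1.2]
grip_width: 0.0235
```

```bash
python3 -c "
from h import *
nxt(.2237)"
```

```text
len 0.2615 end 0.2237 meas s 0.2243 lat err mm 0.25 t 20.33 z 0.1532 F [-0.2  1.3  1.2]
[-0.21, 0.07, -0.01] 0.2263
[-0.46, 0.15, -0.01] 0.2289
[-0.71, 0.22, -0.01] 0.2315
[-0.95, 0.3, -0.01] 0.2341
[-1.2, 0.38, -0.01] 0.2367
rot [-0.02, 0.02, 0.04]
```

Request:
jog_arm --rows '[{"xyz": [-0.21, 0.05, -0.01], "delta_rot": [0, 0, 0], "fingers": 1}, {"xyz": [-0.46, 0.14, -0.01], "delta_rot": [0, 0, 0], "fingers": 1}, {"xyz": [-0.71, 0.22, -0.01], "delta_rot": [0, 0, 0], "fingers": 1}, {"xyz": [-0.95, 0.3, -0.01], "delta_rot": [0, 0, 0], "fingers": 1}, {"xyz": [-1.2, 0.38, -0.01], "delta_rot": [0, 0, 0], "fingers": 1}]'

```text
clock: 20.75
tcp_pos: [0.5072, 0.1218, 0.1534]
orientation: [-3.139, -0.114, 0.0]
contact_force: [2.3, 0.7, 1.9]
grip_width: 0.0234
```

```bash
python3 -c "
from h import *
nxt(.2367)"
```

```text
len 0.2615 end 0.2367 meas s 0.2367 lat err mm 0.14 t 20.75 z 0.1534 F [2.3 0.7 1.9]
[-0.24, 0.06, 0.01] 0.2393
[-0.49, 0.14, 0.01] 0.2419
[-0.74, 0.21, 0.01] 0.2445
[-0.98, 0.29, 0.01] 0.2471
[-1.23, 0.37, 0.01] 0.2497
rot [-0.02, 0.0, 0.05]
```

Request:
jog_arm --rows '[{"xyz": [-0.24, 0.06, 0.01], "delta_rot": [0, 0, 0], "fingers": 1}, {"xyz": [-0.49, 0.14, 0.01], "delta_rot": [0, 0, 0], "fingers": 1}, {"xyz": [-0.74, 0.21, 0.01], "delta_rot": [0, 0, 0], "fingers": 1}, {"xyz": [-0.98, 0.29, 0.01], "delta_rot": [0, 0, 0], "fingers": 1}, {"xyz": [-1.23, 0.37, 0.01], "delta_rot": [0, 0, 0], "fingers": 1}]'

```text
clock: 21.17
tcp_pos: [0.495, 0.1172, 0.1533]
orientation: [-3.139, -0.114, -0.0]
contact_force: [1.9, 0.7, 1.3]
grip_width: 0.0233
```

```bash
python3 -c "
from h import *
nxt(.2497)"
```

```text
len 0.2615 end 0.2497 meas s 0.2501 lat err mm 0.16 t 21.17 z 0.1533 F [1.9 0.7 1.3]
[-0.23, 0.07, 0.0] 0.2523
[-0.48, 0.14, 0.0] 0.2549
[-0.73, 0.22, 0.0] 0.2575
[-0.97, 0.29, 0.0] 0.2601
[-1.11, 0.34, 0.0] 0.2615
rot [-0.02, -0.0, 0.05]
```

Request:
jog_arm --rows '[{"xyz": [-0.23, 0.07, 0], "delta_rot": [0, 0, 0], "fingers": 1}, {"xyz": [-0.48, 0.14, 0], "delta_rot": [0, 0, 0], "fingers": 1}, {"xyz": [-0.73, 0.22, 0], "delta_rot": [0, 0, 0], "fingers": 1}, {"xyz": [-0.97, 0.29, 0], "delta_rot": [0, 0, 0], "fingers": 1}, {"xyz": [-1.14, 0.35, 0], "delta_rot": [0, 0, 0], "fingers": 1}]'

```text
clock: 21.58
tcp_pos: [0.4835, 0.1127, 0.1533]
orientation: [-3.139, -0.114, 0.0]
contact_force: [1.0, 0.5, 1.1]
grip_width: 0.0231
```

```bash
python3 -c "
from h import *
nxt(.2615)
s=imaging.grab_frame('scene');cv2.imwrite('pics/scene11.png',s)
cv2.imwrite('pics/s11.png',cv2.resize(s[190:265,205:275],None,fx=8,fy=8,interpolation=2)[:600])
go((.4838,.1130,.30))"
```

```text
len 0.2615 end 0.2615 meas s 0.2615 lat err mm 0.71 t 21.58 z 0.1533 F [1.  0.5 1.1]
[0.06, -0.03, 0.0] 0.2615
[0.06, -0.03, 0.0] 0.2615
[0.06, -0.03, 0.0] 0.2615
[0.06, -0.03, 0.0] 0.2615
[0.06, -0.03, 0.0] 0.2615
rot [-0.01, 0.01, 0.05]
t 21.63 p [0.4831 0.1125 0.1532] F [ 0.5 -0.1  1.4] w 0.0233
[0.06, -0.04, -14.68]
rot [0.0, 0.04, 0.04]
```

View pics/s11.png

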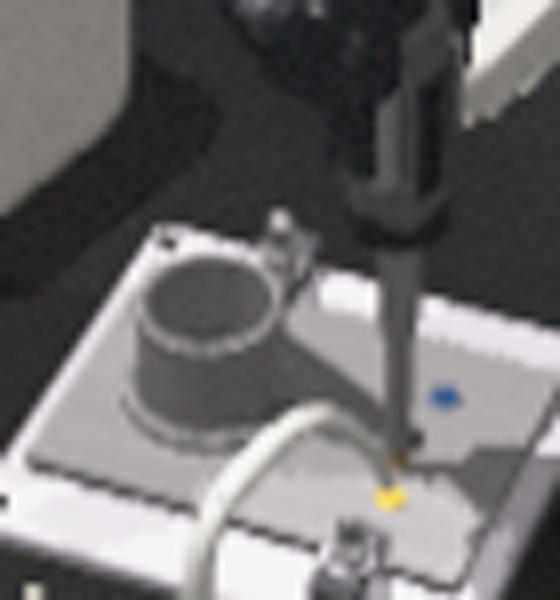

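Request:
jog_arm --rows '[{"xyz": [0, 0, -1], "delta_rot": [0, 0, 0], "fingers": 1}, {"xyz": [0, 0, -4], "delta_rot": [0, 0, 0], "fingers": 1}, {"xyz": [0, 0, -8], "delta_rot": [0, 0, 0], "fingers": 1}, {"xyz": [0, 0, -12], "delta_rot": [0, 0, 0], "fingers": 1}, {"xyz": [0.5, -1, -16], "delta_rot": [0, 0, 0], "fingers": 1}]'

```text
clock: 22.05
tcp_pos: [0.4857, 0.1207, 0.3148]
orientation: [3.138, 0.111, -0.007]
contact_force: [1.3, 0.0, -1.1]
grip_width: 0.0232
```

```bash
python3 -c "
from h import *
go((.5707,.3395,.32))"
```

```text
t 22.05 p [0.4857 0.1207 0.3148] F [ 1.3  0.  -1.1] w 0.0232
[10.02, -21.22, -0.61]
rot [0.11, 0.24, -0.08]
```

Request:
jog_arm --rows '[{"xyz": [1.8, -3.7, -0.3], "delta_rot": [0.1, 0.2, -0.1], "fingers": 1}, {"xyz": [3.6, -7.4, -0.6], "delta_rot": [0.1, 0.2, -0.1], "fingers": 1}, {"xyz": [5.4, -11.1, -0.6], "delta_rot": [0.1, 0.2, -0.1], "fingers": 1}, {"xyz": [7.2, -14.8, -0.6], "delta_rot": [0.1, 0.2, -0.1], "fingers": 1}, {"xyz": [8.8, -18.4, -0.6], "delta_rot": [0.1, 0.2, -0.1], "fingers": 1}]'

```text
clock: 22.47
tcp_pos: [0.5605, 0.3115, 0.32]
orientation: [3.138, 0.113, -0.004]
contact_force: [0.6, 0.1, -0.5]
grip_width: 0.0232
```

```bash
python3 -c "
from h import *
go((.5707,.3395,.30))"
```

```text
t 22.47 p [0.5605 0.3115 0.32  ] F [ 0.6  0.1 -0.5] w 0.0232
[1.22, -2.72, 2.0]
rot [0.08, 0.14, -0.02]
```

Request:
jog_arm --rows '[{"xyz": [0.8, -1.8, 0.2], "delta_rot": [0.1, 0.1, 0], "fingers": 1}, {"xyz": [1.22, -2.72, 0.4], "delta_rot": [0.1, 0.1, 0], "fingers": 1}, {"xyz": [1.22, -2.72, 1], "delta_rot": [0.1, 0.1, 0], "fingers": 1}, {"xyz": [1.22, -2.72, 1.5], "delta_rot": [0.1, 0.1, 0], "fingers": 1}, {"xyz": [1.22, -2.72, 2.0], "delta_rot": [0.1, 0.1, 0], "fingers": 1}]'

```text
clock: 22.88
tcp_pos: [0.5707, 0.337, 0.2992]
orientation: [3.138, 0.11, -0.002]
contact_force: [0.2, 0.6, -1.2]
grip_width: 0.0235
```

```bash
python3 -c "
from h import *
go((.5707,.3395,.20),(.5707,.3395,.1585))
s=imaging.grab_frame('scene')
p=r.get_obs()['tcp_pos']-[0,0,.1398];print(proj('scene',p))
cv2.imwrite('pics/s12.png',cv2.resize(s[190:300,120:220],None,fx=5,fy=5,interpolation=2))"
```

```text
t 22.88 p [0.5707 0.337  0.2992] F [ 0.2  0.6 -1.2] w 0.0235
[0.04, -0.26, 9.92]
[0.04, -0.27, 14.07]
rot [0.1, 0.08, -0.13]
[[156.19830317 238.99197941]]
```

View pics/s12.png

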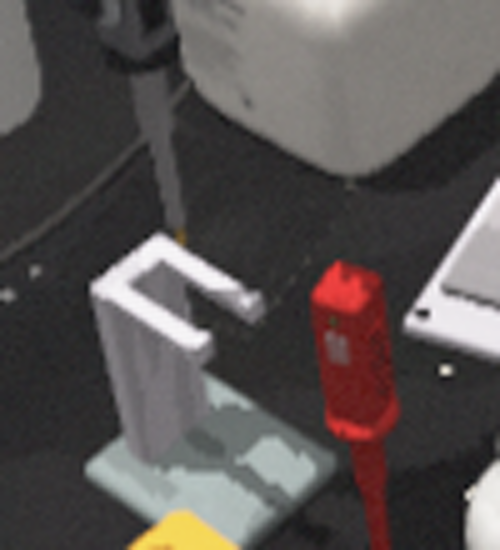

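Above the seat; correct y and lower.

Request:
jog_arm --rows '[{"xyz": [0.04, -0.26, 0.3], "delta_rot": [0.1, 0.1, -0.1], "fingers": 1}, {"xyz": [0.04, -0.26, 1.5], "delta_rot": [0.1, 0.1, -0.1], "fingers": 1}, {"xyz": [0.04, -0.26, 4], "delta_rot": [0.1, 0.1, -0.1], "fingers": 1}, {"xyz": [0.04, -0.26, 6.5], "delta_rot": [0.1, 0.1, -0.1], "fingers": 1}, {"xyz": [0.04, -0.26, 9], "delta_rot": [0.1, 0.1, -0.1], "fingers": 1}]'

```text
clock: 23.35
tcp_pos: [0.5704, 0.3381, 0.207]
orientation: [3.139, 0.111, -0.0]
contact_force: [-0.2, 0.2, -1.3]
grip_width: 0.0234
```

```bash
python3 -c "
from h import *
go((.5707,.3395,.165),(.5707,.3395,.1585))
s=imaging.grab_frame('scene')
cv2.imwrite('pics/s13.png',cv2.resize(s[190:300,120:220],None,fx=5,fy=5,interpolation=2))"
```

```text
t 23.35 p [0.5704 0.3381 0.207 ] F [-0.2  0.2 -1.3] w 0.0234
[0.04, -0.14, 4.2]
[0.04, -0.14, 4.85]
rot [0.05, 0.01, -0.09]
```

View pics/s13.png

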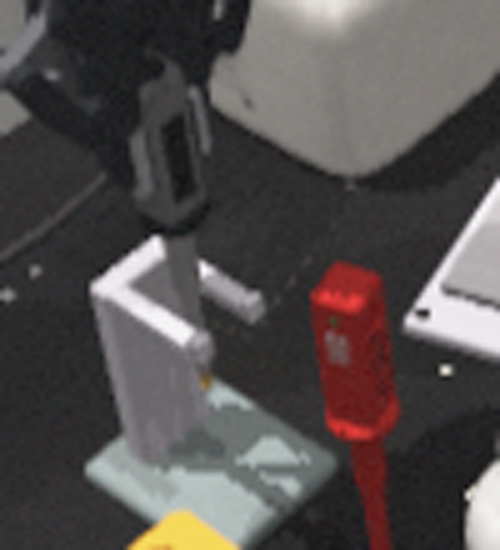

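Request:
jog_arm --rows '[{"xyz": [0.04, -0.14, 1], "delta_rot": [0.1, 0, -0.1], "fingers": 1}, {"xyz": [0.04, -0.14, 2], "delta_rot": [0.1, 0, -0.1], "fingers": 1}, {"xyz": [0.04, -0.14, 3], "delta_rot": [0.1, 0, -0.1], "fingers": 1}, {"xyz": [0.04, -0.14, 3.8], "delta_rot": [0.1, 0, -0.1], "fingers": 1}, {"xyz": [0.04, -0.14, 4.2], "delta_rot": [0.1, 0, -0.1], "fingers": 1}]'

```text
clock: 23.82
tcp_pos: [0.568, 0.3371, 0.1582]
orientation: [3.136, 0.114, -0.012]
contact_force: [-0.2, -0.1, 0.3]
grip_width: 0.0234
```

```bash
python3 -c "
from h import *
go((.5707,.3395,.1582))"
```

```text
t 23.82 p [0.568  0.3371 0.1582] F [-0.2 -0.1  0.3] w 0.0234
[0.29, -0.22, -0.01]
rot [0.21, 0.46, 0.03]
```

Request:
jog_arm --rows '[{"xyz": [0.1, -0.1, -0.05], "delta_rot": [0.1, 0.2, 0], "fingers": 1}, {"xyz": [0.2, -0.2, -0.05], "delta_rot": [0.2, 0.45, 0], "fingers": 1}, {"xyz": [0.29, -0.22, -0.05], "delta_rot": [0.2, 0.45, 0], "fingers": 1}, {"xyz": [0.29, -0.22, -0.02], "delta_rot": [0.2, 0.45, 0], "fingers": 1}, {"xyz": [0.29, -0.22, 0], "delta_rot": [0.2, 0.45, 0], "fingers": 1}]'

```text
clock: 24.23
tcp_pos: [0.571, 0.3397, 0.1586]
orientation: [-3.139, -0.114, -0.001]
contact_force: [0.1, 0.3, -1.3]
grip_width: 0.0232
```

```bash
python3 -c "
from h import *
go((.5707,.3395,.1580))
s=imaging.grab_frame('scene')
cv2.imwrite('pics/s14.png',cv2.resize(s[190:300,120:220],None,fx=5,fy=5,interpolation=2))"
```

```text
t 24.23 p [0.571  0.3397 0.1586] F [ 0.1  0.3 -1.3] w 0.0232
[-0.03, 0.02, 0.06]
rot [-0.01, -0.04, 0.02]
```

View pics/s14.png

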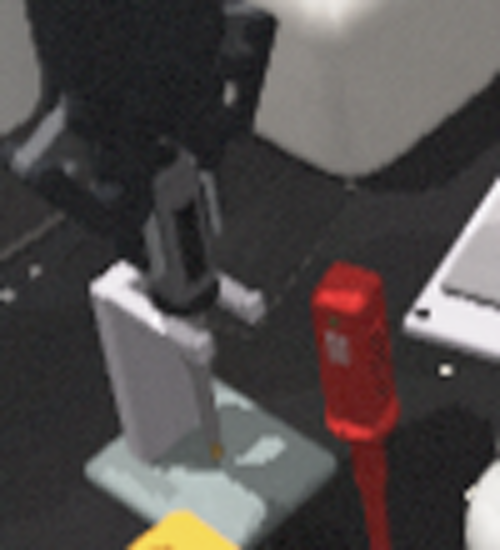

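Request:
jog_arm --rows '[{"xyz": [0, 0, 0.03], "delta_rot": [0, 0, 0], "fingers": 1}, {"xyz": [0, 0, 0.06], "delta_rot": [0, 0, 0], "fingers": 1}, {"xyz": [0, 0, 0.08], "delta_rot": [0, 0, 0], "fingers": 1}, {"xyz": [0, 0, 0.08], "delta_rot": [0, 0, 0], "fingers": 1}, {"xyz": [0, 0, 0.08], "delta_rot": [0, 0, 0], "fingers": 1}]'

```text
clock: 24.7
tcp_pos: [0.571, 0.3396, 0.1578]
orientation: [-3.139, -0.114, -0.001]
contact_force: [-0.3, 0.0, 0.5]
grip_width: 0.0236
```

```bash
python3 -c "
from h import *
go((.5707,.3395,.1578))"
```

```text
t 24.7 p [0.571  0.3396 0.1578] F [-0.3  0.   0.5] w 0.0236
[-0.03, 0.01, 0.0]
rot [-0.01, -0.03, 0.02]
```

Weight is taken by the fork. Release slowly.

Request:
jog_arm --rows '[{"xyz": [0, 0, 0], "delta_rot": [0, 0, 0], "fingers": 0.7}, {"xyz": [0, 0, 0], "delta_rot": [0, 0, 0], "fingers": 0.65}, {"xyz": [0, 0, 0], "delta_rot": [0, 0, 0], "fingers": 0.6}, {"xyz": [0, 0, 0], "delta_rot": [0, 0, 0], "fingers": 0.5}, {"xyz": [0, 0, 0], "delta_rot": [0, 0, 0], "fingers": 0.4}]'

```text
clock: 25.12
tcp_pos: [0.571, 0.3396, 0.1578]
orientation: [-3.139, -0.114, -0.001]
contact_force: [-0.7, 0.1, 0.0]
grip_width: 0.0508
```

Request:
jog_arm --rows '[{"xyz": [0, 0, 0], "delta_rot": [0, 0, 0], "fingers": 0.3}, {"xyz": [0, 0, 0], "delta_rot": [0, 0, 0], "fingers": 0.2}, {"xyz": [0, 0, 0], "delta_rot": [0, 0, 0], "fingers": 0.1}, {"xyz": [0, 0, 0], "delta_rot": [0, 0, 0], "fingers": 0}, {"xyz": [0, 0, 0], "delta_rot": [0, 0, 0], "fingers": 0}]'

```text
clock: 25.53
tcp_pos: [0.5709, 0.3396, 0.1579]
orientation: [-3.139, -0.114, -0.001]
contact_force: [0.0, 0.3, 0.6]
grip_width: 0.0855
```

```bash
python3 -c "
from h import *
go((.5707,.3395,.30))
s=imaging.grab_frame('scene')
cv2.imwrite('pics/s15.png',cv2.resize(s[190:300,120:220],None,fx=5,fy=5,interpolation=2))"
```

```text
t 25.53 p [0.5709 0.3396 0.1579] F [0.  0.3 0.6] w 0.0855
[-0.02, 0.01, -14.21]
rot [-0.01, -0.03, 0.02]
```

View pics/s15.png

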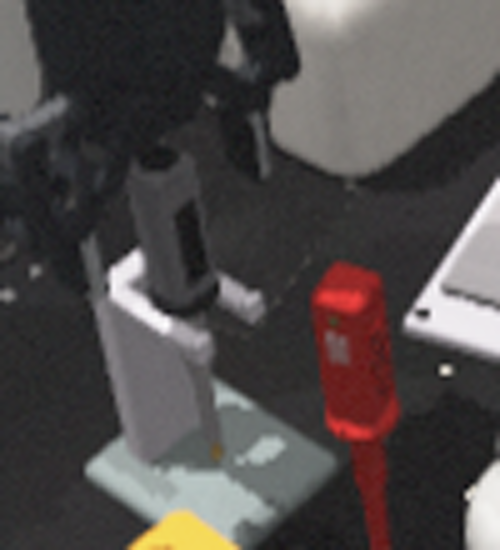

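Probe hangs free. Retreat straight up.

Request:
jog_arm --rows '[{"xyz": [0, 0, -1.5], "delta_rot": [0, 0, 0], "fingers": 0}, {"xyz": [0, 0, -4], "delta_rot": [0, 0, 0], "fingers": 0}, {"xyz": [0, 0, -7], "delta_rot": [0, 0, 0], "fingers": 0}, {"xyz": [0, 0, -11], "delta_rot": [0, 0, 0], "fingers": 0}, {"xyz": [0, 0, -15], "delta_rot": [0, 0, 0], "fingers": 0}]'

```text
clock: 26.0
tcp_pos: [0.5703, 0.3392, 0.3087]
orientation: [3.139, 0.114, -0.002]
contact_force: [1.3, 0.3, 0.3]
grip_width: 0.0855
```

Request:
jog_arm --rows '[{"xyz": [0, 0, -1], "delta_rot": [0, 0, 0], "fingers": 0}, {"xyz": [0, 1, -2], "delta_rot": [0, 0, 0], "fingers": 0}, {"xyz": [-1, 4, -3], "delta_rot": [0, 0, 0], "fingers": 0}, {"xyz": [-2, 8, -4], "delta_rot": [0, 0, 0], "fingers": 0}, {"xyz": [-3, 12, -5], "delta_rot": [0, 0, 0], "fingers": 0}]'

```text
clock: 26.42
tcp_pos: [0.5483, 0.2171, 0.3572]
orientation: [3.138, 0.116, -0.006]
contact_force: [0.9, -0.7, 0.1]
grip_width: 0.0853
```

Request:
jog_arm --rows '[{"xyz": [-0.8, 3.5, 0], "delta_rot": [0, 0, 0], "fingers": 0}, {"xyz": [-1.6, 7, 0], "delta_rot": [0, 0, 0], "fingers": 0}, {"xyz": [-2.4, 10.5, 0], "delta_rot": [0, 0, 0], "fingers": 0}, {"xyz": [-3.2, 14, 0], "delta_rot": [0, 0, 0], "fingers": 0}, {"xyz": [-3.5, 15, 0], "delta_rot": [0, 0, 0], "fingers": 0}]'

```text
clock: 26.83
tcp_pos: [0.5234, 0.057, 0.3562]
orientation: [3.135, 0.103, -0.01]
contact_force: [0.2, -0.1, 0.7]
grip_width: 0.0855
```

```bash
python3 -c "
from h import *
go((.5707,.3395,.30))
s=imaging.grab_frame('scene');cv2.imwrite('pics/s16.png',s);t=imaging.grab_frame('top');cv2.imwrite('pics/t16.png',t)
cv2.imwrite('pics/g16.png',np.hstack([cv2.resize(s[190:290,130:200],None,fx=6,fy=6,interpolation=2),cv2.resize(t[150:250,140:200],None,fx=6,fy=6,interpolation=2)]))"
```

```text
t 26.83 p [0.5234 0.057  0.3562] F [ 0.2 -0.1  0.7] w 0.0855
[6.6, -27.9, 5.44]
rot [0.29, 0.37, -0.38]
```

View pics/s16.png

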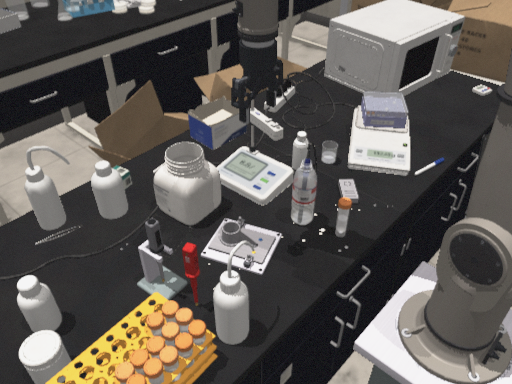

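View pics/g16.png

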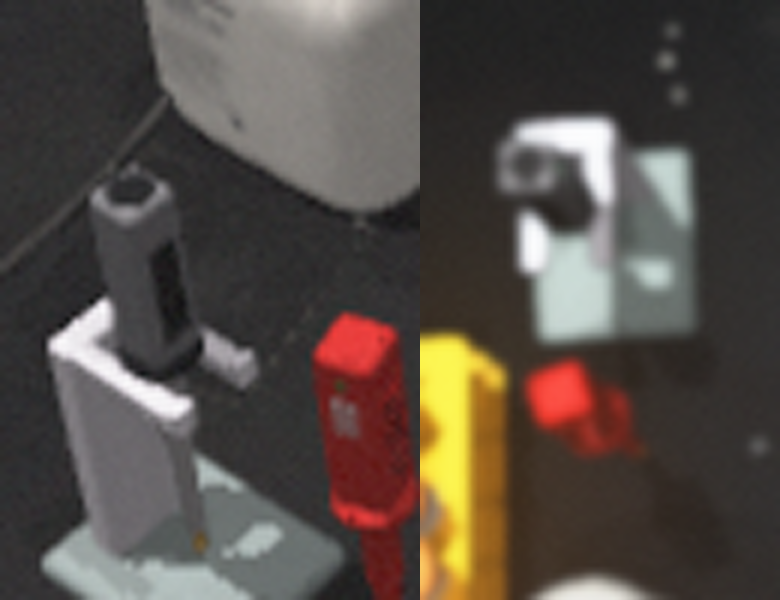

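Request:
jog_arm --rows '[{"xyz": [0, 0, 0], "delta_rot": [0, 0, 0], "fingers": 0}, {"xyz": [0, 0, 0], "delta_rot": [0, 0, 0], "fingers": 0}, {"xyz": [0, 0, 0], "delta_rot": [0, 0, 0], "fingers": 0}, {"xyz": [0, 0, 0], "delta_rot": [0, 0, 0], "fingers": 0}, {"xyz": [0, 0, 0], "delta_rot": [0, 0, 0], "fingers": 0}]'

```text
clock: 27.35
tcp_pos: [0.5238, 0.0618, 0.3564]
orientation: [3.137, 0.109, -0.009]
contact_force: [-0.5, -0.3, 0.3]
grip_width: 0.0856
```

```bash
python3 -c "
from h import *
print(r.get_obs()['qvel'].round(3)); print(r.hand_in())"
```

```text
[ 0.003 -0.004  0.004 -0.001  0.     0.002  0.002]
the job is handed in; nothing more can be done
None
```

I took the probe from its stand, zeroed it, drew it along the weld's edge from the blue mark to the yellow one, and hung it back. I let go and handed the job in at about 27 s.

- **Zeroing:** the tip was pressed about 4.3 mm inside the ring for about 1.1 s. A picture showed it inside the ring.
- **Weld line:** one continuous pass at about 3.1 cm/s, with the press set at 4.5 mm. The measured position stayed within 0.4 mm of the planned line. The exceptions were a 1.25 mm excursion at the first inner corner and 0.7 mm at the very end. I paused 0.05 s behind the pipe to take a picture.
- **After letting go:** both cameras show the probe hanging by its collar as at the start. The red look-alike and the bottles, jug and tube look unmoved, and the arm is clear.

**Where checks disagreed or stayed uncertain:**
- The two cameras first put the specimen about 3 mm apart. Using the paint dots, the pipe outline and the held probe's tip in the picture brought this to about 1 mm, so the planned line itself may be off by about that much.
- The force reading was noisy by about 0.5 N or more. One vertical reading during the draw was as low as a barely pressed tip would give, but the measured height stayed at the set press depth throughout. So light contact there rests on the height, not the force.

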